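# Hang an arm on a slotted post and lock it with the post's detented pull knob

## Robot

A 7-joint arm with a two-finger parallel gripper is mounted at the origin on a cart in front of the work surface, level with it; the furniture and walls round the work are solid. World frame = base frame: x ahead of the robot, y to its left, z up, the work surface at z = 0. Lengths are in m, angles in rad, forces in N, time in s.
With the tool pointing down it reaches from about 0.425 to 0.875 m from the base axis. Payload 4.7 kg.
Tool frame: the origin (TCP) lies between the finger pads; the fingertips stand 11 mm ahead of it and the grasp point (between the pads) lies 8 mm behind it; z points along the fingers, y is the direction in which the jaws open and shut (so a half turn about z gives the same grasp; the last joint's range is limited). The gripper opens to 87 mm and grips with 3 to 60 N. Pads are 19 mm wide; open, the fingers measure 117 mm over their backs; the gripper's body (75 mm by 190 mm) begins 51 mm behind the grasp point.
Start: joints at [-1.314, 0.321, -0.07, 1.45, 0.023, 1.371, -0.057], TCP at [0.156, 0.631, 0.234] pointing down, gripper open.
Joint ranges: [-2.86, 2.86], [-0.3, 2.09], [-1.38, 1.24], [0.06, 2.45], [-1.56, 4.7], [0.09, 2.05], [-2.69, 2.69]. Speed limits (rad/s): [2.57, 2.57, 3.14, 3.14, 3.14, 3.14, 3.14].

## Interface

Orientations are given as a rotation vector (axis times angle).
In Python, from bench import ctrl gives the robot as it stands.
- The arm moves only by the tool servo_tool, never from a script. Its argument "series" is a list of rows, each an object with "travel": the shift along the tool's x, y, z in m, a list of three; "angular": the turn, a rotation vector about the tool's x, y, z in rad, a list of three. A call has 1 to 5 rows; each row shifts and turns the commanded pose from where the row before left it, along the tool's axes as they then stand; what a row does not reach is not made up. A row lasts 1/10 s, in which the tool goes at most 50 mm and 8.59 degrees, less where a joint would pass 70% of its speed; a pose out of reach is approached as far as the arm can. A call with a gripper value outside its range is refused whole. "claw" is the finger opening in m, from 0 to 0.087, set as the call begins (left out, the last holds). The fingers move at their own pace and stop on an object; "squeeze" is the grip in N (left out, the last holds). Time passes only in rows, so rows that do not move let the fingers close. It gives the time, the measured TCP pose, the force and the opening at its end, in the units of the state.
- ctrl.get_state(): the state, without advancing time (a new reading comes with each control period).
- ctrl.get_image(name): name is "side" or "top" or "wrist"; returns the picture (400x640x3 uint8, red, green, blue); there is no depth.
- ctrl.calibration(name): a dict with "fx", "fy", "cx", "cy" (pixels), "distortion" ([k1, k2, p1, p2, k3] as OpenCV has them; the pictures are not rectified), "rvec" (rotation vector, rad) and "tvec" (3), from world to camera coordinates, as OpenCV has them. Camera axes: x right, y down, z forward; pixel columns grow to the right and rows downward; lengths in m; the calibration is good to about 2 mm. A picture is of the moment at which its call begins: read the wrist's pose just before it. calibration takes no time and is no camera call; for the wrist camera it gives the pose at the moment of the call.
- ctrl.close_job(): hands the job in, once; it reports no verdict.
The state is a dict: "time": time; "joint_positions": joint angles; "qd": joint speeds; "joint_torque": joint torques, N m; "position": TCP position; "tool_rot": TCP orientation; "ft_force": force on the tool from outside, world axes, zero at the start; "torque": the same for the moment, N m; "grip_width": opening from 0.0 (shut) to 1.0 (fully open).
Only numpy, scipy, OpenCV 4.12 (cv2) and the standard library are available. Lean on these libraries where they do the work, as an engineer would, in place of code of your own. Each camera call takes 0.05 s, during which the arm holds its last target.

## Task

Hang the loose grey hanger arm on the slotted steel post and lock it there: pull the post's slanted black lock knob out until it stays out, press the arm's two hook tabs into the two slots and lower it until the hooks are fully seated, then push the knob fully home. Leave the tape roll, the stapler and the marker where they are.

Things in the scene. Friction and masses are not known exactly. Their poses are not given: they have to be found in the camera images.
- post: Steel channel fixed to the bench, 50 wide (y), 44 deep, 172 tall, on a dark bolted foot plate (x -20 to 90, y -48 to 48, 8 thick). Origin: bottom centre of its front face, on the bench; x into the post (away from the robot at yaw 0), y left, z up. Front plate 4 thick, open behind, with two slots on its centre line, 12 wide and 32 high: z 80 to 112 and z 126 to 158.
- post_seat (a point): On the post's front face, post (0, 0, 110); axes as the post's. hanger_back coincides with it when the arm is seated (arm origin then at post (-65, 0, 60), axes parallel). The hooks enter with the arm held 11 to 21 mm above that, best 16, back plate pressed against the post face. With the knob home its rod crosses the lower slot behind the plate: hooks cannot enter, a seated arm cannot be lifted off.
- lock_knob (a point): Centre of the black round lock knob on the post's -y side, diameter 28, 24 long (12 either side of this point, rims chamfered). z axis = slide axis, outwards to the free end, leaning 35 degrees from vertical to the post's -y side; x as the post's. Home, it is at post (9, -47, 164) and the guide boss (diameter 22) ends 20 mm behind it; a neck 16 thick joins them.
- lock (a joint): Slide of the lock knob (m): 0 home, 0.030 fully out. Two-way detent: about 8 N are needed to move it out of either end; past the middle it is drawn on to the other end and stays there.
- hanger: Loose grey steel hanger arm, about 0.3 kg, standing on its flange. Origin: underside of the flange; x towards its hooks, z up. Flange x -62 to 65, y -25 to 25, 4 thick, 16 high upturned nose at x -62. Grip web 10 thick (y -5 to 5), x -40 to 61, top at z 76, flat sides. Back plate x 61 to 65, 32 wide, 84 tall, with the two hooks behind it.
- hanger_back (a point): On the rear face of the arm's back plate, arm (65, 0, 50); axes as the arm's. Two steel hook tabs 6 thick (y -3 to 3) stand out from this face by 13 (arm x 65 to 78): necks at arm z 20 to 30 and 66 to 76, each with a lip (arm x 72 to 78) hanging 10 below its neck.
- tape_clear: Roll of clear tape lying flat, 100 diameter, 26 high. Origin: centre of its underside. Bystander.
- stapler: Stapler, 135x34x44. Origin: centre of its underside. Bystander.
- marker_black: Black-capped marker pen lying along its y axis, 12x136x15. Origin: centre of its underside. Bystander.
Things that resemble listed ones, but are neither listed nor needed, are in the scene too. Leave any green or turquoise look-alike of the post alone.

How it is judged:
On the way, in this order (a step that is already met when the one before it is completed fails the run):
1. the lock knob is pulled out until it stays out (value of joint lock above 0.025 m), for 0.2 s.
2. the arm's hooks are seated in the slots with the knob still out (x of hanger_back in the frame of post between -0.006 and 0.004 m and y of hanger_back in the frame of post between -0.006 and 0.006 m and z of hanger_back in the frame of post between 0.104 and 0.115 m and angle between hanger's own z axis and vertical below 0.12 rad and angle between the x axis of hanger and the x axis of post, either way round below 0.15 rad and value of joint lock above 0.022 m), for 0.2 s.
At the end, for the whole second after the job is handed in: The arm hangs seated on the post: hanger_back within -6 to +4 mm (post x), 6 mm (post y) and -6 to +5 mm (height) of post_seat, upright within 0.12 rad and facing along the post within 0.15 rad, at rest and released; the lock knob is home within 4 mm (x of hanger_back in the frame of post between -0.006 and 0.004 m and y of hanger_back in the frame of post between -0.006 and 0.006 m and z of hanger_back in the frame of post between 0.104 and 0.115 m and angle between hanger's own z axis and vertical below 0.12 rad and angle between the x axis of hanger and the x axis of post, either way round below 0.15 rad and value of joint lock below 0.004 m and linear speed of hanger below 0.02 m/s and contact force between hanger and the fingers below 0.1 N); the robot touches nothing.
It fails at once if the roll of clear tape is moved more than 30 mm (distance of tape_clear from where it was at the start of the episode above 0.03 m).
It fails at once if the stapler is moved more than 30 mm (distance of stapler from where it was at the start of the episode above 0.03 m).
It fails at once if the marker pen is moved more than 30 mm (distance of marker_black from where it was at the start of the episode above 0.03 m).
It also fails if it takes over 67 s, if anything falls off the work surface, if the arm or the gripper's body presses on something with over 40 N, if the wrist force passes 120 N, or if a joint passes its speed limit or range.

## Working session

There is one attempt and no reset: what is moved stays moved. The work goes in short steps, Python scripts to look and compute and a tool call to move; the robot and the scene stay as the last step left them, time stands still between calls to the robot, and variables do not carry over. Pictures are saved under pics/ and viewed, and the job is handed in when it is done.

Besides the shell and the picture viewer there is one more tool, called after "Emit:" as name([rows], argument=value, ...), one row to a line, values as JSON. servo_tool: Moves the arm, as the interface text tells. Its arguments: {"type":"object","properties":{"series":{"type":"array","items":{"type":"object","properties":{"travel":{"type":"array","items":{"type":"number"}},"angular":{"type":"array","items":{"type":"number"}}}}},"claw":{"type":"number"},"squeeze":{"type":"number"}},"required":["series"]}

```bash
ls -la; mkdir -p pics; python3 - <<'E'
from bench import ctrl
import cv2
s=ctrl.get_state(); print(s)
for n in ("side","top","wrist"):
    c=ctrl.calibration(n); print(n,c)
    cv2.imwrite(f"pics/{n}0.png",ctrl.get_image(n)[:,:,::-1])
E
```

```text
total 12
drwxr-xr-x  3 agent agent 4096 Dec  7 16:03 .
drwxr-xr-x 23 root  root  4096 Dec  7 16:03 ..
drwxr-xr-x  2 agent agent 4096 Dec  7 16:03 pics
{'time': 0.0, 'joint_positions': array([-1.31389714,  0.32182206, -0.07009347,  1.45166844,  0.02257313,
        1.37077414, -0.05688232]), 'qd': array([ 2.22008611e-03,  8.02052032e-05, -5.77263909e-04, -1.65378269e-03,
        1.22530948e-03,  7.84832789e-04, -2.58869135e-04]), 'joint_torque': array([-1.00801510e-03, -4.91284096e+01, -4.04420765e-01, -3.12529814e+01,
       -6.38362113e-02,  4.38884867e-02,  1.79892204e-04]), 'position': array([0.1561803 , 0.63041868, 0.23246544]), 'tool_rot': array([-3.80352740e-01, -3.11831960e+00,  2.95028319e-03]), 'ft_force': array([0.32949867, 0.48565085, 0.19145398]), 'torque': array([ 0.02517283,  0.01708455, -0.03715393]), 'grip_width': 0.99667225873579}
side {'fx': 493.0546406742896, 'fy': 493.0546406742896, 'cx': 316.23052899992604, 'cy': 196.75422273764823, 'distortion': array([-0.02318563,  0.        ,  0.        ,  0.        ,  0.        ]), 'rvec': array([ 0.42072622, -2.65872805,  1.34307457]), 'tvec': array([0.50337891, 0.0900484 , 1.72659454])}
top {'fx': 425.2043854557014, 'fy': 425.2043854557014, 'cx': 317.57312664086874, 'cy': 197.6751885966833, 'distortion': array([-0.04553092,  0.        ,  0.        ,  0.        ,  0.        ]), 'rvec': array([ 2.12369966, -2.1281929 ,  0.21041209]), 'tvec': array([0.19000721, 0.48919316, 1.18907181])}
wrist {'fx': 314.01842340648267, 'fy': 314.01842340648267, 'cx': 323.2042015434008, 'cy': 195.28800043703055, 'distortion': array([-0.0038988,  0.       ,  0.       ,  0.       ,  0.       ]), 'rvec': array([-2.28994898, -1.79381708, -0.25134397]), 'tvec': array([-0.64779221, -0.03403416,  0.39075723])}
```

View pics/side0.png

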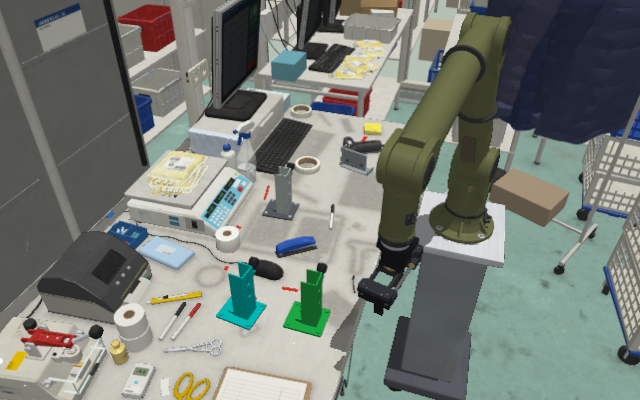

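View pics/top0.png

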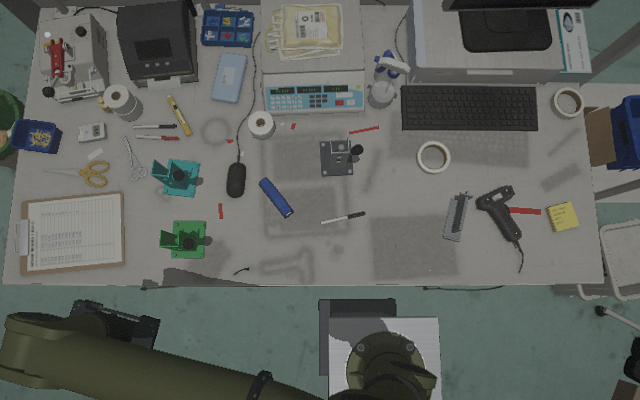

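View pics/wrist0.png

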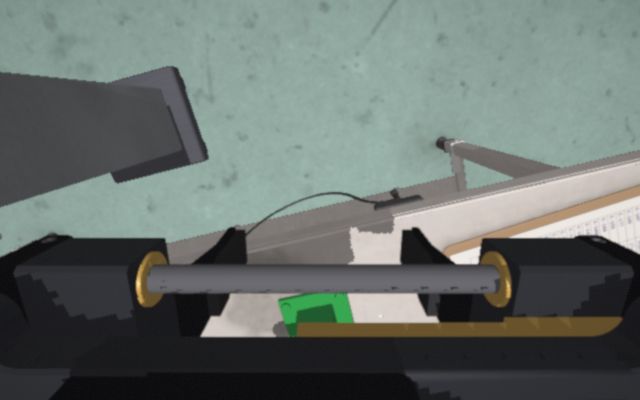

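Top view: the grey post is near (337,157) with its black knob at (357,149). The green (184,240) and turquoise (177,177) posts are look-alikes. The loose arm is near (456,216), beside a glue gun at (500,212). I'll enlarge both to confirm.

```bash
python3 - <<'E'
import cv2,numpy as np
t=cv2.imread("pics/top0.png"); s=cv2.imread("pics/side0.png")
a=cv2.resize(t[125:190,300:380],None,fx=5,fy=5,interpolation=cv2.INTER_CUBIC)
b=cv2.resize(t[180:252,430:530],None,fx=4,fy=4,interpolation=cv2.INTER_CUBIC)
cv2.imwrite("pics/cropA.png",np.hstack([cv2.copyMakeBorder(x,0,330-x.shape[0],0,0,cv2.BORDER_CONSTANT) for x in (a,b)]))
a=cv2.resize(s[155:230,255:310],None,fx=6,fy=6,interpolation=cv2.INTER_CUBIC)
b=cv2.resize(s[130:185,330:390],None,fx=6,fy=6,interpolation=cv2.INTER_CUBIC)
cv2.imwrite("pics/cropB.png",np.hstack([cv2.copyMakeBorder(x,0,460-x.shape[0],0,0,cv2.BORDER_CONSTANT) for x in (a,b)]))
E
```

```text
(no output)
```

View pics/cropA.png

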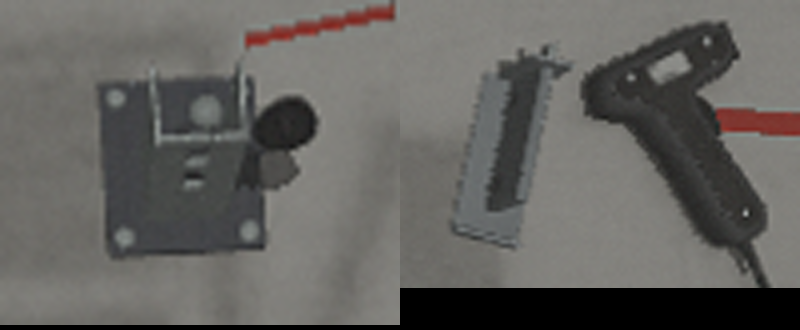

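View pics/cropB.png

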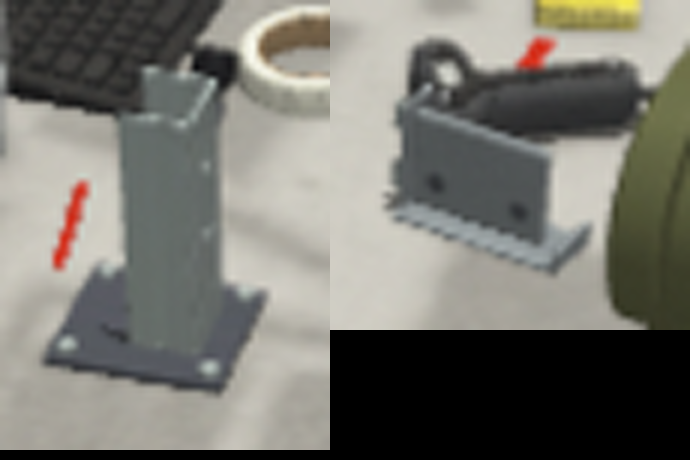

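```bash
cat > h.py <<'E'
import numpy as np, cv2
from scipy.spatial.transform import Rotation as R
def cam(c):
    K=np.array([[c['fx'],0,c['cx']],[0,c['fy'],c['cy']],[0,0,1]]); return K,np.array(c['distortion']),np.array(c['rvec']),np.array(c['tvec'])
def ray(c,uv):
    K,D,r,t=cam(c); p=cv2.undistortPoints(np.array(uv,float).reshape(-1,1,2),K,D).reshape(-1,2)
    Rm=cv2.Rodrigues(r)[0]; o=-Rm.T@t; d=np.c_[p,np.ones(len(p))]@Rm; return o,d
def plane(c,uv,z):
    o,d=ray(c,uv); z=np.broadcast_to(z,len(d)); return o+d*((z-o[2])/d[:,2])[:,None]
def proj(c,P):
    K,D,r,t=cam(c); return cv2.projectPoints(np.array(P,float).reshape(-1,1,3),r,t,K,D)[0].reshape(-1,2)
def tri(c1,uv1,c2,uv2):
    o1,d1=ray(c1,uv1);o2,d2=ray(c2,uv2); out=[]
    for a,b in zip(d1,d2):
        s=np.linalg.lstsq(np.c_[a,-b],o2-o1,rcond=None)[0]; p,q=o1+a*s[0],o2+b*s[1]; out.append(np.r_[(p+q)/2,np.linalg.norm(p-q)])
    return np.array(out)
E
python3 - <<'E'
from bench import ctrl
from h import *
np.set_printoptions(precision=4,suppress=True)
T=ctrl.calibration('top');S=ctrl.calibration('side')
print('cams',ray(T,[[320,200]])[0],ray(S,[[320,200]])[0])
f=plane(T,[[319.6,142.2],[321.6,176.2],[353.2,174.4]],.008);print('foot',f)
# bolts
b=plane(T,[[300+115/5,125+97/5],[300+123/5,125+237/5],[300+249/5,125+231/5]],.010);print('bolts',b)
print('front top',plane(T,[[300+155/5,125+143/5],[300+247/5,125+140/5]],.172))
print('knob',tri(T,[[300+285/5,125+123/5]],S,[[255+213/6,155+66/6]]))
h=plane(T,[[442.5,238],[459.3,242],[451.8,197.5]],[.016,.016,.004]);print('flange',h)
print('web top corner', tri(T,[[430+90/4,180+210/4]],S,[[330+(548-330)/6,130+158/6]]))
print('nose corner z0 side',plane(S,[[330+(553-330)/6,130+272/6],[330+(388-330)/6,130+205/6]],0.0))
E
```

```text
cams [0.2576 0.1994 1.2582] [0.0786 1.4274 1.095 ]
foot [[0.6703 0.1819 0.008 ]
 [0.5629 0.1763 0.008 ]
 [0.5684 0.0805 0.008 ]]
bolts [[0.6626 0.1716 0.01  ]
 [0.5742 0.1672 0.01  ]
 [0.5779 0.0908 0.01  ]]
front top [[0.5845 0.1541 0.172 ]
 [0.5862 0.1051 0.172 ]]
knob [[0.5972 0.0838 0.1649 0.0012]]
flange [[ 0.374  -0.1784  0.016 ]
 [ 0.362  -0.2277  0.016 ]
 [ 0.4976 -0.2175  0.004 ]]
web top corner [[ 0.3837 -0.1855  0.0873  0.0024]]
nose corner z0 side [[ 0.3757 -0.1863  0.    ]
 [ 0.5016 -0.2308  0.    ]]
```

```bash
cat >> h.py <<'E'
def frame(y,z):
    z=np.array(z,float);z/=np.linalg.norm(z);y=np.array(y,float);y-=z*(y@z);y/=np.linalg.norm(y);return np.c_[np.cross(y,z),y,z]
def rows(p,Rc,pt,Rt,maxd=.045,maxa=8.0,n=None):
    dv=np.array(pt)-p; w=R.from_matrix(Rc.T@Rt).as_rotvec()
    n=n or max(1,int(np.ceil(max(np.linalg.norm(dv)/maxd,np.degrees(np.linalg.norm(w))/maxa))))
    Rk=Rc.copy()
    for k in range(n):
        print(k,'travel',np.round(Rk.T@dv/n,4).tolist(),'angular',np.round(w/n,4).tolist()); Rk=Rk@R.from_rotvec(w/n).as_matrix()
def cur(s): return np.array(s['position']),R.from_rotvec(s['tool_rot']).as_matrix()
POST=np.array([.5855,.1295,0]);PY=.05
RP=R.from_euler('z',PY).as_matrix()
def post(p): return POST+RP@np.array(p,float)
AX=RP@np.array([0,-np.sin(np.radians(35)),np.cos(np.radians(35))])
RK=frame(RP[:,0],-AX)   # knob tool frame
E
python3 - <<'E'
from bench import ctrl
from h import *
np.set_printoptions(precision=4,suppress=True)
s=ctrl.get_state();p,Rc=cur(s);c=ctrl.calibration('wrist')
o,d=ray(c,[[320,200]]);print('cam in tool',Rc.T@(o-p),Rc.T@d[0]); print(Rc)
rows(p,Rc,p+[0,0,.1],Rc)
k=np.array([.597,.0834,.1645]); print(k+.15*AX)
rows(p+[0,0,.1],Rc,k+.15*AX,RK)
E
```

```text
cam in tool [ 0.0761 -0.0013 -0.1512] [-0.2914 -0.01    0.9567]
[[-0.9707  0.2404 -0.0003]
 [ 0.2404  0.9707 -0.0015]
 [-0.0001 -0.0015 -1.    ]]
0 travel [-0.0, -0.0001, -0.0333] angular [0.0, 0.0, 0.0]
1 travel [-0.0, -0.0001, -0.0333] angular [0.0, 0.0, 0.0]
2 travel [-0.0, -0.0001, -0.0333] angular [0.0, 0.0, 0.0]
[ 0.6013 -0.0025  0.2874]
0 travel [-0.0325, -0.0282, 0.0026] angular [-0.0217, 0.0292, 0.0686]
1 travel [-0.0344, -0.0259, 0.001] angular [-0.0217, 0.0292, 0.0686]
2 travel [-0.0361, -0.0235, -0.0006] angular [-0.0217, 0.0292, 0.0686]
3 travel [-0.0376, -0.021, -0.0021] angular [-0.0217, 0.0292, 0.0686]
4 travel [-0.0388, -0.0183, -0.0037] angular [-0.0217, 0.0292, 0.0686]
5 travel [-0.0399, -0.0155, -0.0052] angular [-0.0217, 0.0292, 0.0686]
6 travel [-0.0406, -0.0126, -0.0067] angular [-0.0217, 0.0292, 0.0686]
7 travel [-0.0412, -0.0096, -0.0081] angular [-0.0217, 0.0292, 0.0686]
8 travel [-0.0415, -0.0066, -0.0095] angular [-0.0217, 0.0292, 0.0686]
9 travel [-0.0415, -0.0035, -0.0108] angular [-0.0217, 0.0292, 0.0686]
10 travel [-0.0413, -0.0004, -0.0121] angular [-0.0217, 0.0292, 0.0686]
11 travel [-0.0409, 0.0027, -0.0132] angular [-0.0217, 0.0292, 0.0686]
12 travel [-0.0402, 0.0058, -0.0143] angular [-0.0217, 0.0292, 0.0686]
13 travel [-0.0393, 0.0088, -0.0153] angular [-0.0217, 0.0292, 0.0686]
14 travel [-0.0381, 0.0118, -0.0162] angular [-0.0217, 0.0292, 0.0686]
15 travel [-0.0367, 0.0147, -0.017] angular [-0.0217, 0.0292, 0.0686]
16 travel [-0.0351, 0.0176, -0.0177] angular [-0.0217, 0.0292, 0.0686]
17 travel [-0.0333, 0.0203, -0.0183] angular [-0.0217, 0.0292, 0.0686]
```

Emit:
servo_tool([
  {"travel":[0,0,-0.033]},
  {"travel":[0,0,-0.033]},
  {"travel":[0,0,-0.033]},
  {"travel":[-0.0325,-0.028,0.0025],"angular":[-0.0217,0.0292,0.0686]},
  {"travel":[-0.0345,-0.026,0.001],"angular":[-0.0217,0.0292,0.0686]},
])

```text
$.series[0]: bad value
```

Emit:
servo_tool([
  {"travel":[-0.036,-0.0235,-0.0006],"angular":[-0.0217,0.0292,0.0686]},
  {"travel":[-0.0376,-0.021,-0.0021],"angular":[-0.0217,0.0292,0.0686]},
  {"travel":[-0.0388,-0.0183,-0.0037],"angular":[-0.0217,0.0292,0.0686]},
  {"travel":[-0.0399,-0.0155,-0.0052],"angular":[-0.0217,0.0292,0.0686]},
  {"travel":[-0.0406,-0.0126,-0.0067],"angular":[-0.0217,0.0292,0.0686]},
])

```text
time: 0.65
position: [0.3041, 0.4718, 0.2365]
tool_rot: [-0.873, -2.874, -0.19]
ft_force: [1.0, -0.8, 0.7]
grip_width: 1.007
```

Emit:
servo_tool([
  {"travel":[-0.0412,-0.0096,-0.0081],"angular":[-0.0217,0.0292,0.0686]},
  {"travel":[-0.0415,-0.0066,-0.0095],"angular":[-0.0217,0.0292,0.0686]},
  {"travel":[-0.0415,-0.0035,-0.0108],"angular":[-0.0217,0.0292,0.0686]},
  {"travel":[-0.0413,-0.0004,-0.0121],"angular":[-0.0217,0.0292,0.0686]},
  {"travel":[-0.0409,0.0027,-0.0132],"angular":[-0.0217,0.0292,0.0686]},
])

```text
time: 1.15
position: [0.4508, 0.3144, 0.2395]
tool_rot: [-1.295, -2.551, -0.358]
ft_force: [1.5, 1.0, 0.3]
grip_width: 0.998
```

Emit:
servo_tool([
  {"travel":[-0.0402,0.0058,-0.0143],"angular":[-0.0217,0.0292,0.0686]},
  {"travel":[-0.0393,0.0088,-0.0153],"angular":[-0.0217,0.0292,0.0686]},
  {"travel":[-0.0381,0.0118,-0.0162],"angular":[-0.0217,0.0292,0.0686]},
  {"travel":[-0.0367,0.0147,-0.017],"angular":[-0.0217,0.0292,0.0686]},
  {"travel":[-0.0351,0.0176,-0.0177],"angular":[-0.0217,0.0292,0.0686]},
])

```text
time: 1.65
position: [0.5977, 0.1572, 0.2419]
tool_rot: [-1.645, -2.165, -0.501]
ft_force: [0.4, 1.0, 0.2]
grip_width: 0.998
```

Emit:
servo_tool([
  {"travel":[-0.0333,0.0203,-0.0183],"angular":[-0.0217,0.0292,0.0686]},
  {},
  {},
])

```text
$.series[1]: bad value
```

```bash
python3 - <<'E'
from bench import ctrl
from h import *
np.set_printoptions(precision=4,suppress=True)
s=ctrl.get_state();p,Rc=cur(s);c=ctrl.calibration('wrist');print(s['time'],p,s['joint_positions'],s['ft_force'])
k=np.array([.597,.0834,.1645])
print('knob px',proj(c,[k,k+.012*AX,k-.02*AX,post([0,25,172]),post([0,-25,172])]))
rows(p,Rc,k+.08*AX,RK)
im=ctrl.get_image('wrist')
cv2.imwrite('pics/w1.png',im[:,:,::-1])
cv2.imwrite('pics/t1.png',ctrl.get_image('top')[:,:,::-1])
E
```

```text
1.65 [0.5977 0.1572 0.2419] [-0.4422  0.315   0.5317  1.5849 -0.669   1.4574  0.4878] [0.4461 1.0203 0.155 ]
knob px [[291.0715 359.6987]
 [288.101  374.5253]
 [295.4153 338.0176]
 [294.5495 321.064 ]
 [315.2602 226.0093]]
0 travel [-0.0353, -0.0098, -0.0163] angular [-0.0214, 0.0283, 0.068]
1 travel [-0.0354, -0.007, -0.0174] angular [-0.0214, 0.0283, 0.068]
2 travel [-0.0353, -0.0043, -0.0186] angular [-0.0214, 0.0283, 0.068]
```

View pics/w1.png

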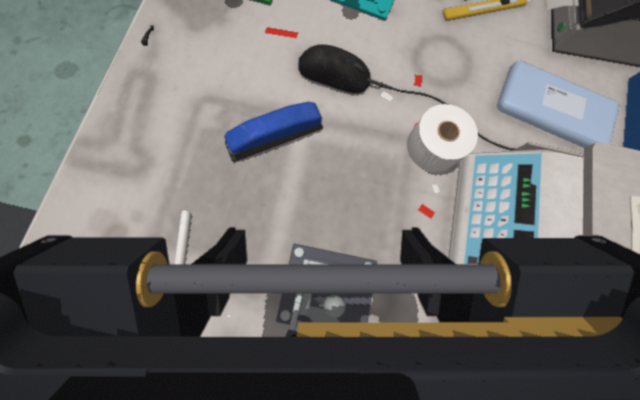

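Two calls were refused because every row needs both fields. The path stayed clear of everything. The wrist view shows the foot plate below the fingers at about (330,290). I'll continue to the pre-grasp pose.

```bash
python3 - <<'E'
from bench import ctrl
from h import *
s=ctrl.get_state();p,Rc=cur(s)
k=np.array([.597,.0834,.1645])
rows(p,Rc,k+.14*AX,RK)
E
```

```text
0 travel [-0.026, -0.0082, -0.0265] angular [-0.0148, 0.023, 0.0487]
1 travel [-0.0258, -0.0065, -0.0272] angular [-0.0148, 0.023, 0.0487]
2 travel [-0.0254, -0.0049, -0.0279] angular [-0.0148, 0.023, 0.0487]
3 travel [-0.025, -0.0032, -0.0285] angular [-0.0148, 0.023, 0.0487]
```

Emit:
servo_tool([
  {"travel":[-0.026,-0.008,-0.0265],"angular":[-0.0148,0.023,0.0487]},
  {"travel":[-0.0258,-0.0065,-0.027],"angular":[-0.0148,0.023,0.0487]},
  {"travel":[-0.0254,-0.005,-0.028],"angular":[-0.0148,0.023,0.0487]},
  {"travel":[-0.025,-0.003,-0.0285],"angular":[-0.0148,0.023,0.0487]},
  {"travel":[0,0,0],"angular":[0,0,0]},
])

```text
time: 2.25
position: [0.6, 0.0036, 0.2808]
tool_rot: [-1.817, -1.915, -0.575]
ft_force: [0.3, -0.6, -0.6]
grip_width: 0.999
```

```bash
python3 - <<'E'
from bench import ctrl
from h import *
np.set_printoptions(precision=4,suppress=True)
s=ctrl.get_state();p,Rc=cur(s);c=ctrl.calibration('wrist');print(s['time'],p,s['joint_positions'],s['ft_force'])
k=np.array([.597,.0834,.1645])
print('knob px',proj(c,[k,k+.012*AX,k-.02*AX,post([0,25,172]),post([0,-25,172])]))
rows(p,Rc,k+.06*AX,RK)
im=ctrl.get_image('wrist')
cv2.imwrite('pics/w2.png',im[:,:,::-1])
cv2.imwrite('pics/t2.png',ctrl.get_image('top')[100:250,250:550,::-1])
E
```

```text
2.25 [0.6    0.0036 0.2808] [-0.2189  0.3545  0.6376  1.5164 -0.7478  1.6471  0.5321] [ 0.2894 -0.6233 -0.562 ]
knob px [[324.9151 187.2377]
 [324.9756 190.4899]
 [324.8239 182.3355]
 [322.7494 357.4032]
 [323.0137 254.883 ]]
0 travel [-0.0007, 0.0005, 0.0405] angular [-0.0001, -0.0006, 0.001]
1 travel [-0.0007, 0.0005, 0.0405] angular [-0.0001, -0.0006, 0.001]
```

View pics/w2.png

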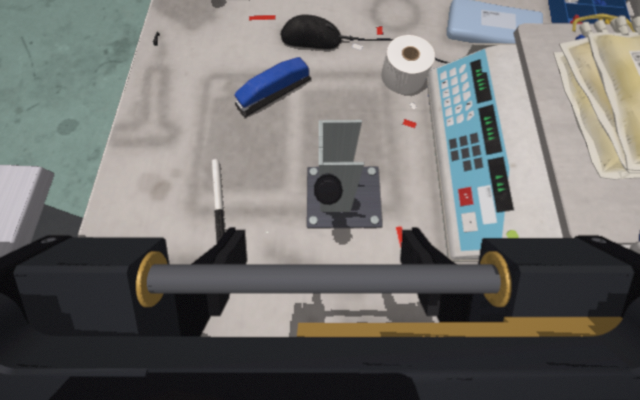

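View pics/t2.png

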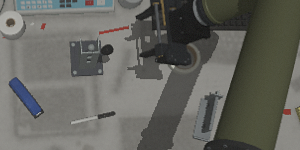

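```bash
sed -i 's/^POST=.*/POST=np.array([.5855,.1295,0]);PY=.05/' h.py; python3 - <<'E'
from bench import ctrl
from h import *
np.set_printoptions(precision=4,suppress=True)
c=ctrl.calibration('wrist'); im=cv2.imread('pics/w2.png')
k=np.array([.597,.0834,.1645])
pts=[k,k+.012*AX,k-.012*AX]+[post(q) for q in ([0,.025,.172],[0,-.025,.172],[.044,-.025,.172],[.044,.025,.172],[-.02,-.048,.008],[.09,-.048,.008])]
P=proj(c,pts);print(P)
g=im.max(2); m=((g<45)*255).astype(np.uint8); m[:160]=0;m[215:]=0;m[:,:300]=0;m[:,360:]=0
n,l,st,ce=cv2.connectedComponentsWithStats(m); print(st,ce)
v=cv2.resize(im[110:240,290:400],None,fx=5,fy=5,interpolation=cv2.INTER_CUBIC)
for q in P: cv2.circle(v,tuple(int(a) for a in (q-[290,110]+.5)*5),3,(0,0,255),-1)
cv2.imwrite('pics/w2c.png',v)
E
```

```text
[[325.4029 194.3314]
 [325.4102 197.8435]
 [325.3961 191.0796]
 [317.0366 124.7806]
 [316.074  170.2868]
 [362.1146 170.8069]
 [360.6758 125.2558]
 [304.1054 231.477 ]
 [381.3178 232.3901]]
[[     0      0    640    400 255353]
 [   315    174     27     30    647]] [[319.4786 199.5266]
 [327.9444 189.0108]]
```

View pics/w2c.png

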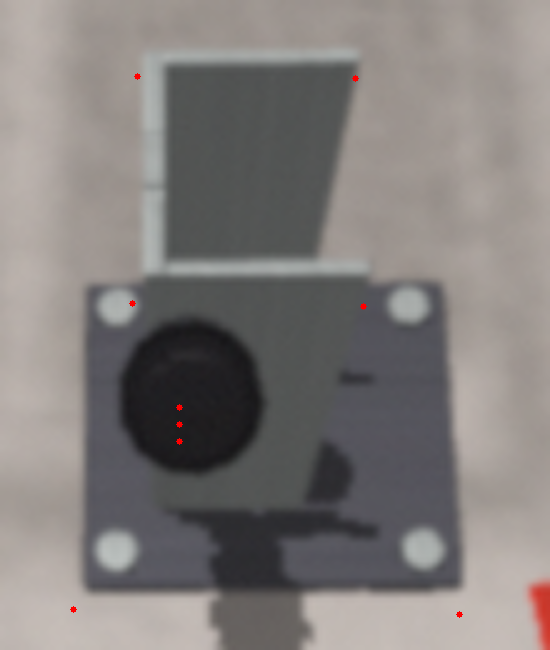

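```bash
cat > lookk.py <<'E'
import sys
from bench import ctrl
from h import *
np.set_printoptions(precision=4,suppress=True)
s=ctrl.get_state();print(s['position'],np.abs(s['qd']).max())
c=ctrl.calibration('wrist'); im=ctrl.get_image('wrist')[:,:,::-1].copy(); c2=ctrl.calibration('wrist')
k=post([.009,-.047,.164])
pts=[k,k+.012*AX,k-.012*AX]+[post(q) for q in ([0,.025,.172],[0,-.025,.172],[.044,-.025,.172],[.044,.025,.172],[-.02,-.048,.008],[.09,-.048,.008])]
P=proj(c,pts);print(P);print(proj(c2,pts)[0])
g=im.max(2); m=((g<45)*255).astype(np.uint8); m[:160]=0;m[215:]=0;m[:,:300]=0;m[:,360:]=0
n,l,st,ce=cv2.connectedComponentsWithStats(m); print(st[1:],ce[1:])
v=cv2.resize(im[110:240,290:400],None,fx=5,fy=5,interpolation=cv2.INTER_CUBIC)
for q in P: cv2.circle(v,tuple(int(a) for a in (q-[290,110]+.5)*5),3,(0,0,255),-1)
cv2.imwrite(sys.argv[1],v)
E
python3 lookk.py pics/w3c.png
```

```text
[0.5999 0.0104 0.2804] 0.04243191566020589
[[325.2054 194.8802]
 [325.2048 198.41  ]
 [325.2059 191.6116]
 [317.0366 124.7806]
 [316.074  170.2868]
 [362.1146 170.8069]
 [360.6758 125.2558]
 [304.1054 231.477 ]
 [381.3178 232.3901]]
[325.4433 196.834 ]
[[315 181  28  31 662]] [[328.3112 196.2976]]
```

View pics/w3c.png

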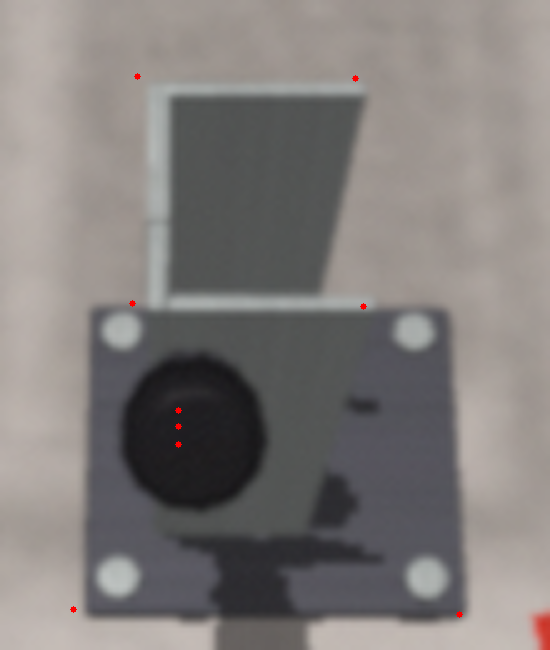

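Emit:
servo_tool([
  {"travel":[0,0,0],"angular":[0,0,0]},
  {"travel":[0,0,0],"angular":[0,0,0]},
])

```text
time: 2.6
position: [0.5997, 0.0136, 0.2803]
tool_rot: [-1.799, -1.923, -0.574]
ft_force: [-0.9, 1.1, -0.7]
grip_width: 1.003
```

```bash
python3 lookk.py pics/w4c.png; python3 -c "
from bench import ctrl
s=ctrl.get_state();print(s['time'],s['position'],s['qd'])"
```

```text
[0.5997 0.0136 0.2803] 0.008238511851676828
[[325.606  198.1117]
 [325.5795 201.771 ]
 [325.6306 194.7242]
 [317.7659 127.6028]
 [316.5633 173.391 ]
 [362.7714 174.1337]
 [361.5497 128.2761]
 [304.3478 233.7366]
 [381.7675 235.0507]]
[325.5452 197.8084]
[[315 184  28  31 664]] [[328.7304 199.488 ]]
2.65 [0.59976901 0.01325329 0.28033668] [ 0.00390169 -0.00032056  0.00849102 -0.00201493 -0.00032935  0.00074883
  0.00061474]
```

View pics/w4c.png

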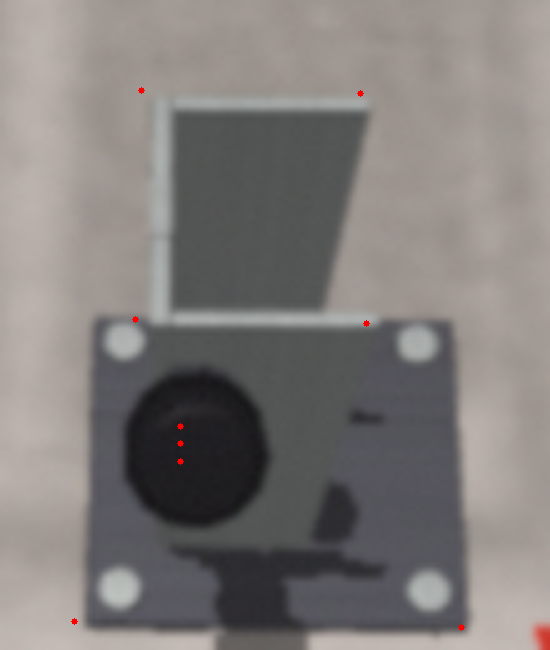

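```bash
cat > go.py <<'E'
import sys
from bench import ctrl
from h import *
np.set_printoptions(precision=4,suppress=True)
k=np.array([.5985,.083,.1645])
def knob(d): 
    s=ctrl.get_state();p,Rc=cur(s);print(s['time'],p,'err in RK',RK.T@(p-k),s['ft_force'],s['grip_width']); rows(p,Rc,k+d*AX,RK)
if __name__=='__main__': knob(float(sys.argv[1]))
E
python3 go.py 0.04
```

```text
2.65 [0.5998 0.0133 0.2803] err in RK [ 0.0093 -0.0022 -0.1349] [-0.4257 -0.0032 -0.3763] 0.9997908012318809
0 travel [-0.0033, 0.001, 0.0316] angular [-0.0029, -0.002, 0.0045]
1 travel [-0.0032, 0.0009, 0.0316] angular [-0.0029, -0.002, 0.0045]
2 travel [-0.0032, 0.0008, 0.0316] angular [-0.0029, -0.002, 0.0045]
```

Emit:
servo_tool([
  {"travel":[-0.003,0.001,0.031],"angular":[-0.003,-0.002,0.0045]},
  {"travel":[-0.003,0.001,0.032],"angular":[-0.003,-0.002,0.0045]},
  {"travel":[-0.003,0.001,0.032],"angular":[-0.003,-0.002,0.0045]},
  {"travel":[0,0,0],"angular":[0,0,0]},
  {"travel":[0,0,0],"angular":[0,0,0]},
])

```text
time: 3.15
position: [0.6001, 0.0596, 0.1981]
tool_rot: [-1.822, -1.912, -0.574]
ft_force: [0.3, -1.2, 0.6]
grip_width: 1.002
```

```bash
python3 go.py 0.0
```

```text
3.15 [0.6001 0.0596 0.1981] err in RK [ 0.0001  0.0004 -0.041 ] [ 0.3226 -1.1528  0.5915] 1.0015177845014018
0 travel [-0.0001, -0.0005, 0.041] angular [0.0008, 0.0002, -0.0011]
```

Emit:
servo_tool([
  {"travel":[0,0,0.021],"angular":[0,0,0]},
  {"travel":[0,0,0.021],"angular":[0,0,0]},
  {"travel":[0,0,0],"angular":[0,0,0]},
  {"travel":[0,0,0],"angular":[0,0,0]},
])

```text
time: 3.55
position: [0.6001, 0.0819, 0.1649]
tool_rot: [-1.825, -1.912, -0.577]
ft_force: [0.6, -0.4, 0.8]
grip_width: 0.999
```

```bash
python3 go.py 0.0; python3 - <<'E'
from bench import ctrl
import cv2
im=ctrl.get_image('wrist');cv2.imwrite('pics/w5.png',im[:,:,::-1])
E
```

```text
3.55 [0.6001 0.0819 0.1649] err in RK [-0.0007  0.0015 -0.001 ] [ 0.6106 -0.4049  0.7513] 0.9992101577048367
0 travel [0.0007, -0.0015, 0.001] angular [0.0042, 0.0009, -0.0016]
```

View pics/w5.png

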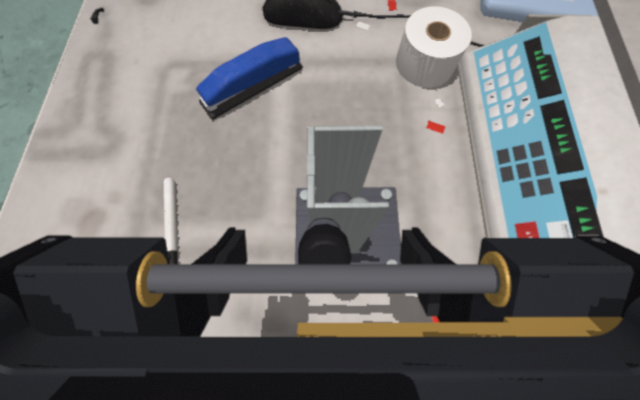

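The knob at (326,240) sits midway between the fingers, whose inner faces are at about 230 and 415. I'll close on it.

Emit:
servo_tool([
  {"travel":[0,0,0.003],"angular":[0,0,0]},
  {"travel":[0,0,0],"angular":[0,0,0]},
  {"travel":[0,0,0],"angular":[0,0,0]},
  {"travel":[0,0,0],"angular":[0,0,0]},
  {"travel":[0,0,0],"angular":[0,0,0]},
], claw=0.015, squeeze=45)

```text
time: 4.1
position: [0.5991, 0.0847, 0.1609]
tool_rot: [-1.823, -1.912, -0.575]
ft_force: [0.5, -0.1, -0.1]
grip_width: 0.632
```

```bash
python3 go.py 0.03
```

```text
4.1 [0.5991 0.0847 0.1609] err in RK [-0.0007  0.0007  0.0039] [ 0.4681 -0.0985 -0.1171] 0.6322431174527261
0 travel [0.0007, -0.0006, -0.0339] angular [0.0022, 0.0004, -0.0022]
```

Emit:
servo_tool([
  {"travel":[0,0,0],"angular":[0,0,0]},
  {"travel":[0,0,0],"angular":[0,0,0]},
  {"travel":[0,0,0],"angular":[0,0,0]},
  {"travel":[0,0,0],"angular":[0,0,0]},
  {"travel":[0,0,0],"angular":[0,0,0]},
])

```text
time: 4.6
position: [0.6001, 0.0849, 0.1609]
tool_rot: [-1.825, -1.912, -0.577]
ft_force: [4.9, 0.7, -1.6]
grip_width: 0.298
```

Emit:
servo_tool([
  {"travel":[0,0,0],"angular":[0,0,0]},
  {"travel":[0,0,-0.004],"angular":[0,0,0]},
  {"travel":[0,0,-0.004],"angular":[0,0,0]},
  {"travel":[0,0,-0.004],"angular":[0,0,0]},
])

```text
time: 5.0
position: [0.6003, 0.0785, 0.1699]
tool_rot: [-1.824, -1.912, -0.576]
ft_force: [6.9, 1.9, -4.9]
grip_width: 0.304
```

```bash
python3 go.py 0.03
```

```text
5.0 [0.6003 0.0785 0.1699] err in RK [-0.0006  0.0016 -0.0071] [ 6.8666  1.8818 -4.9481] 0.30380294495502197
0 travel [0.0006, -0.0015, -0.0229] angular [0.0035, 0.0011, -0.0019]
```

Emit:
servo_tool([
  {"travel":[0,0,-0.006],"angular":[0,0,0]},
  {"travel":[0,0,-0.006],"angular":[0,0,0]},
  {"travel":[0,0,-0.006],"angular":[0,0,0]},
  {"travel":[0,0,-0.004],"angular":[0,0,0]},
  {"travel":[0,0,0],"angular":[0,0,0]},
])

```text
time: 5.5
position: [0.6008, 0.0676, 0.1857]
tool_rot: [-1.824, -1.912, -0.574]
ft_force: [10.7, 6.8, -13.8]
grip_width: 0.303
```

```bash
python3 go.py 0.03
```

```text
5.5 [0.6008 0.0676 0.1857] err in RK [-0.0005  0.0016 -0.0263] [ 10.696    6.7676 -13.8217] 0.303468414512326
0 travel [0.0005, -0.0016, -0.0037] angular [0.0019, 0.0014, -0.0018]
```

Emit:
servo_tool([
  {"travel":[0,0,0],"angular":[0,0,0]},
  {"travel":[0,0,0],"angular":[0,0,0]},
  {"travel":[0,0,0],"angular":[0,0,0]},
  {"travel":[0,0,0],"angular":[0,0,0]},
  {"travel":[0,0,-0.02],"angular":[0,0,0]},
], claw=0.087)

```text
time: 6.0
position: [0.5987, 0.0557, 0.2036]
tool_rot: [-1.819, -1.91, -0.571]
ft_force: [-0.5, 1.0, 0.1]
grip_width: 0.673
```

```bash
python3 go.py 0.11
```

```text
6.0 [0.5987 0.0557 0.2036] err in RK [ 0.0001 -0.0012 -0.0477] [-0.4638  0.9946  0.1026] 0.6725111390972179
0 travel [0.0, 0.0005, -0.0312] angular [-0.0017, -0.0006, -0.0011]
1 travel [-0.0, 0.0005, -0.0312] angular [-0.0017, -0.0006, -0.0011]
```

Emit:
servo_tool([
  {"travel":[0,0,-0.035],"angular":[0,0,0]},
  {"travel":[0,0,-0.04],"angular":[0,0,0]},
  {"travel":[0,0,-0.03],"angular":[0,0,0]},
  {"travel":[0,0,0],"angular":[0,0,0]},
  {"travel":[0,0,0],"angular":[0,0,0]},
])

```text
time: 6.5
position: [0.6032, -0.0069, 0.2915]
tool_rot: [-1.824, -1.911, -0.576]
ft_force: [0.5, -0.4, -0.5]
grip_width: 0.993
```

```bash
python3 go.py 0.11; python3 - <<'E'
from bench import ctrl
from h import *
np.set_printoptions(precision=4,suppress=True)
c=ctrl.calibration('wrist');im=ctrl.get_image('wrist')[:,:,::-1]
k=np.array([.5985,.083,.1645])
print(proj(c,[k,k+.03*AX]+[post(q) for q in ([0,.025,.172],[0,-.025,.172])]))
cv2.imwrite('pics/w6.png',im); cv2.imwrite('pics/s6.png',ctrl.get_image('side')[130:250,230:350,::-1].repeat(4,0).repeat(4,1))
E
```

```text
6.5 [ 0.6032 -0.0069  0.2915] err in RK [-0.0009  0.0002 -0.1557] [ 0.4829 -0.3604 -0.4536] 0.9934026368264693
0 travel [0.0005, -0.0002, 0.0228] angular [0.0016, 0.0003, -0.0013]
1 travel [0.0005, -0.0001, 0.0228] angular [0.0016, 0.0003, -0.0013]
[[323.1151 181.232 ]
 [323.1982 188.9253]
 [312.8361 115.1869]
 [312.4611 158.0779]]
```

View pics/w6.png

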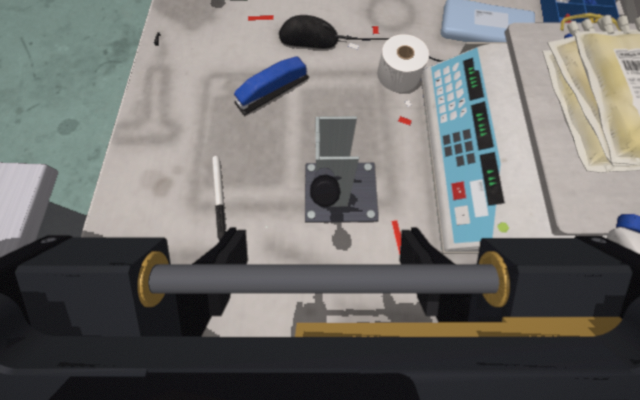

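View pics/s6.png

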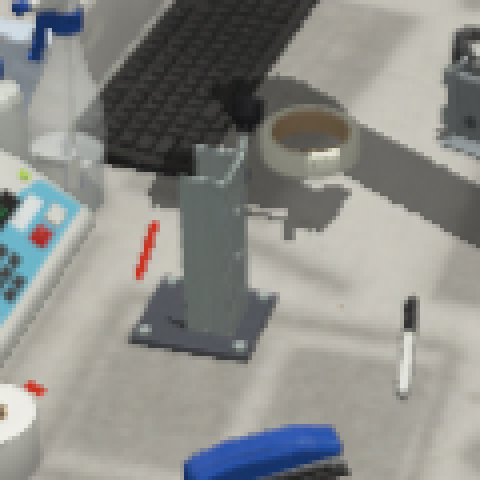

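Knob confirmed out: wrist blob at (325,190) against (323,189) predicted at 30 mm, and in the side view it has risen from (290,166) to about (291,156). Next, the hanger.

```bash
python3 - <<'E'
from bench import ctrl
from h import *
s=ctrl.get_state();p,Rc=cur(s)
yaw=-.3
Rt=frame([-np.sin(yaw),np.cos(yaw),0],[0,0,-1])
rows(p,Rc,[.427,-.221,.27],Rt)
E
```

```text
0 travel [-0.0181, -0.0186, -0.0102] angular [0.0372, -0.0533, -0.1183]
1 travel [-0.0163, -0.021, -0.0086] angular [0.0372, -0.0533, -0.1183]
2 travel [-0.0141, -0.0231, -0.0069] angular [0.0372, -0.0533, -0.1183]
3 travel [-0.0116, -0.0248, -0.0054] angular [0.0372, -0.0533, -0.1183]
4 travel [-0.0088, -0.0262, -0.0039] angular [0.0372, -0.0533, -0.1183]
5 travel [-0.0058, -0.0272, -0.0025] angular [0.0372, -0.0533, -0.1183]
6 travel [-0.0027, -0.0277, -0.0012] angular [0.0372, -0.0533, -0.1183]
7 travel [0.0006, -0.0279, -0.0001] angular [0.0372, -0.0533, -0.1183]
8 travel [0.0039, -0.0276, 0.0008] angular [0.0372, -0.0533, -0.1183]
9 travel [0.0072, -0.0269, 0.0015] angular [0.0372, -0.0533, -0.1183]
```

Emit:
servo_tool([
  {"travel":[-0.018,-0.0185,-0.01],"angular":[0.037,-0.053,-0.118]},
  {"travel":[-0.0163,-0.021,-0.0086],"angular":[0.037,-0.053,-0.118]},
  {"travel":[-0.014,-0.023,-0.007],"angular":[0.037,-0.053,-0.118]},
  {"travel":[-0.0116,-0.025,-0.0054],"angular":[0.037,-0.053,-0.118]},
  {"travel":[-0.009,-0.026,-0.004],"angular":[0.037,-0.053,-0.118]},
])

```text
time: 7.1
position: [0.5145, -0.1134, 0.2795]
tool_rot: [-1.247, -2.609, -0.32]
ft_force: [0.7, -0.1, 0.3]
grip_width: 0.997
```

Emit:
servo_tool([
  {"travel":[-0.006,-0.027,-0.0025],"angular":[0.037,-0.053,-0.118]},
  {"travel":[-0.003,-0.0277,-0.001],"angular":[0.037,-0.053,-0.118]},
  {"travel":[0.0006,-0.028,0],"angular":[0.037,-0.053,-0.118]},
  {"travel":[0.004,-0.0276,0.001],"angular":[0.037,-0.053,-0.118]},
  {"travel":[0.007,-0.027,0.0015],"angular":[0.037,-0.053,-0.118]},
])

```text
time: 7.6
position: [0.4271, -0.221, 0.2687]
tool_rot: [-0.463, -3.107, -0.001]
ft_force: [-0.5, 0.9, 1.1]
grip_width: 1.0
```

Emit:
servo_tool([
  {"travel":[0,0,0],"angular":[0,0,0]},
  {"travel":[0,0,0],"angular":[0,0,0]},
  {"travel":[0,0,0],"angular":[0,0,0]},
])

```text
time: 7.9
position: [0.4283, -0.2205, 0.2695]
tool_rot: [-0.474, -3.105, -0.005]
ft_force: [0.1, -0.4, 0.7]
grip_width: 1.0
```

```bash
cat > lookh.py <<'E'
import sys,pickle
from bench import ctrl
from h import *
np.set_printoptions(precision=4,suppress=True)
s=ctrl.get_state();p,Rc=cur(s);c=ctrl.calibration('wrist');im=ctrl.get_image('wrist')[:,:,::-1]
print(s['time'],p,np.abs(s['qd']).max(),s['joint_positions'],s['ft_force']);print(Rc)
cv2.imwrite(sys.argv[1]+'.png',im);pickle.dump((p,Rc,c),open(sys.argv[1]+'.pkl','wb'))
E
python3 lookh.py pics/w7
```

```text
7.9 [ 0.4283 -0.2205  0.2695] 0.011399828426019033 [-0.2214 -0.0887  0.6115  1.8155  0.0487  1.4007  1.6478] [ 0.1344 -0.3564  0.718 ]
[[-0.9545  0.2983 -0.0005]
 [ 0.2983  0.9545  0.0033]
 [ 0.0014  0.003  -1.    ]]
```

View pics/w7.png

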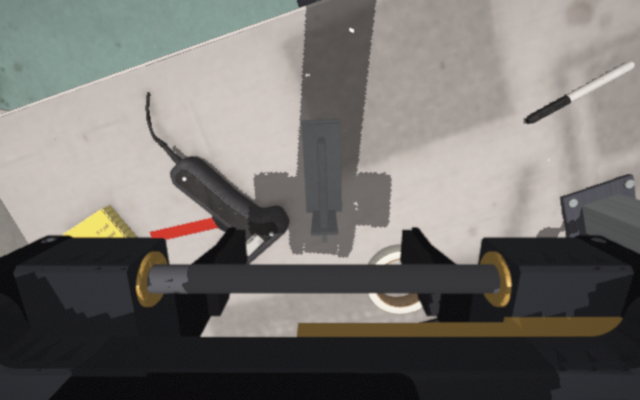

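```bash
python3 - <<'E'
import cv2,numpy as np
im=cv2.imread('pics/w7.png')[110:245,280:370]
v=np.clip(im.astype(float)*2.2-60,0,255).astype(np.uint8)
v=cv2.resize(v,None,fx=4.4,fy=4.4,interpolation=cv2.INTER_CUBIC);cv2.imwrite('pics/w7c.png',v)
E
```

```text
(no output)
```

View pics/w7c.png

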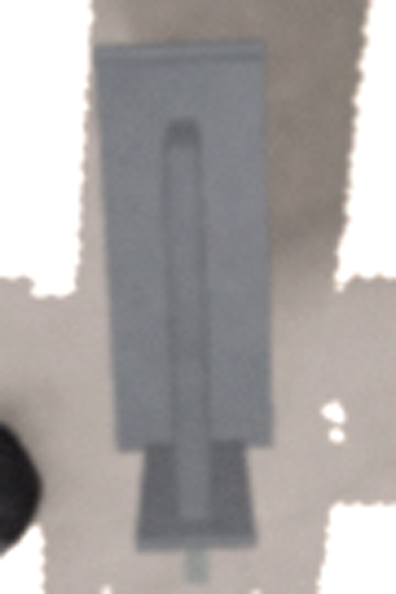

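```bash
python3 - <<'E'
from h import *
import pickle
np.set_printoptions(precision=4,suppress=True)
p,Rc,c=pickle.load(open('pics/w7.pkl','rb'))
L=[(95,44,.016),(264,42,.016),(118,450,.004),(271,446,.004),(165,150,.076),(203,150,.076),(176,517,.076),(212,517,.076),(136,548,.084),(255,548,.084)]
W=plane(c,[[280+a/4.4-.5+.11,110+b/4.4-.5+.11] for a,b,_ in L],[q[2] for q in L]);print(W)
m=lambda i,j:(W[i]+W[j])/2
n,f,w0,w1,bp=m(0,1),m(2,3),m(4,5),m(6,7),m(8,9)
an=lambda a,b:np.arctan2(b[1]-a[1],b[0]-a[0])
print('yaw',an(n,f),an(w0,w1),an(n,bp),'len',np.linalg.norm((f-n)[:2]),np.linalg.norm((w1-w0)[:2]))
y=an(n,bp);e=np.array([np.cos(y),np.sin(y)])
print('origins',n[:2]+.062*e,f[:2]-.065*e,w0[:2]+.04*e,w1[:2]-.061*e,bp[:2]-.065*e)
E
```

```text
[[ 0.3641 -0.2299  0.016 ]
 [ 0.3779 -0.1838  0.016 ]
 [ 0.486  -0.2636  0.004 ]
 [ 0.4993 -0.2167  0.004 ]
 [ 0.3923 -0.217   0.076 ]
 [ 0.3951 -0.208   0.076 ]
 [ 0.4861 -0.2437  0.076 ]
 [ 0.4889 -0.2345  0.076 ]
 [ 0.4882 -0.2553  0.084 ]
 [ 0.4976 -0.2254  0.084 ]]
yaw -0.26725568248245823 -0.276258720083777 -0.2682269990959519 len 0.12609976489386196 0.09752712776511983
origins [ 0.4308 -0.2233] [ 0.43   -0.2229] [ 0.4322 -0.2231] [ 0.4287 -0.2229] [ 0.4302 -0.2231]
```

```bash
cat > goh.py <<'E'
import sys
from bench import ctrl
from h import *
np.set_printoptions(precision=4,suppress=True)
H=np.array([.4303,-.223]);Y=-.272
def Rh(Y): return frame([-np.sin(Y),np.cos(Y),0],[0,0,-1])
if __name__=='__main__':
    s=ctrl.get_state();p,Rc=cur(s);e=np.array([np.cos(Y),np.sin(Y)])
    t=np.r_[H+float(sys.argv[1])*e,float(sys.argv[2])]
    print(s['time'],p,'err',t-p,s['ft_force'],s['grip_width']);rows(p,Rc,t,Rh(Y))
E
python3 goh.py .008 .11
```

```text
7.95 [ 0.4284 -0.2207  0.2695] err [ 0.0096 -0.0045 -0.1595] [-0.339  -0.829  -1.5232] 1.0038640754130712
0 travel [-0.0027, -0.0004, 0.0399] angular [0.0006, -0.0004, -0.0077]
1 travel [-0.0027, -0.0004, 0.0399] angular [0.0006, -0.0004, -0.0077]
2 travel [-0.0026, -0.0004, 0.0399] angular [0.0006, -0.0004, -0.0077]
3 travel [-0.0026, -0.0004, 0.0399] angular [0.0006, -0.0004, -0.0077]
```

Emit:
servo_tool([
  {"travel":[-0.0027,-0.0004,0.04],"angular":[0.0006,-0.0004,-0.0077]},
  {"travel":[-0.0027,-0.0004,0.04],"angular":[0.0006,-0.0004,-0.0077]},
  {"travel":[-0.0026,-0.0004,0.04],"angular":[0.0006,-0.0004,-0.0077]},
  {"travel":[-0.0026,-0.0004,0.04],"angular":[0.0006,-0.0004,-0.0077]},
  {"travel":[0,0,0],"angular":[0,0,0]},
], claw=0.05)

```text
time: 8.45
position: [0.4341, -0.2242, 0.1049]
tool_rot: [-0.426, -3.102, -0.0]
ft_force: [-0.5, 0.4, -1.2]
grip_width: 0.637
```

Emit:
servo_tool([
  {"travel":[0,0,0],"angular":[0,0,0]},
  {"travel":[0,0,0],"angular":[0,0,0]},
])

```text
time: 8.65
position: [0.4392, -0.2267, 0.112]
tool_rot: [0.427, 3.108, -0.001]
ft_force: [0.8, -0.3, 0.9]
grip_width: 0.584
```

```bash
python3 goh.py .008 .05; python3 lookh.py pics/w8
```

```text
8.65 [ 0.4392 -0.2267  0.112 ] err [-0.0012  0.0016 -0.062 ] [ 0.8274 -0.3141  0.9475] 0.5837649754663441
0 travel [0.0009, 0.0006, 0.031] angular [-0.0001, 0.0022, -0.0006]
1 travel [0.0009, 0.0006, 0.031] angular [-0.0001, 0.0022, -0.0006]
8.65 [ 0.4392 -0.2267  0.112 ] 0.017709941376081475 [-0.1955  0.0893  0.6512  2.0011 -0.0626  1.0658  1.7815] [ 0.8274 -0.3141  0.9475]
[[-0.9629  0.2697  0.0042]
 [ 0.2697  0.9629 -0.0013]
 [-0.0044 -0.0001 -1.    ]]
```

View pics/w8.png

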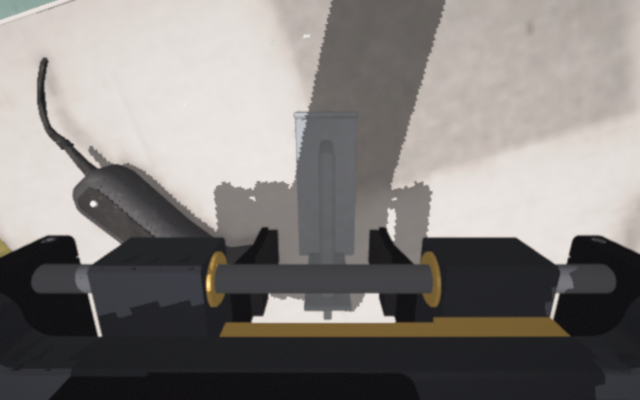

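The web at column 326 lies between the fingers (inner faces at about 278 and 370). Descending.

Emit:
servo_tool([
  {"travel":[0.001,0.0006,0.031],"angular":[0,0.002,0]},
  {"travel":[0.001,0.0006,0.029],"angular":[0,0.002,0]},
  {"travel":[0,0,0],"angular":[0,0,0]},
  {"travel":[0,0,0],"angular":[0,0,0]},
])

```text
time: 9.1
position: [0.4369, -0.2249, 0.0515]
tool_rot: [-0.428, -3.111, -0.0]
ft_force: [-0.4, -1.2, 0.5]
grip_width: 0.574
```

```bash
python3 goh.py .008 .05
```

```text
9.1 [ 0.4369 -0.2249  0.0515] err [ 0.0011 -0.0003 -0.0015] [-0.419  -1.1573  0.5253] 0.5740143929405306
0 travel [-0.0012, 0.0, 0.0015] angular [0.0001, -0.001, -0.0013]
```

Emit:
servo_tool([
  {"travel":[0,0,0],"angular":[0,0,0]},
  {"travel":[0,0,0],"angular":[0,0,0]},
  {"travel":[0,0,0],"angular":[0,0,0]},
  {"travel":[0,0,0],"angular":[0,0,0]},
  {"travel":[0,0,0],"angular":[0,0,0]},
], claw=0.0, squeeze=40)

```text
time: 9.6
position: [0.4362, -0.2245, 0.0503]
tool_rot: [-0.428, -3.11, -0.001]
ft_force: [-0.5, -0.0, 0.1]
grip_width: 0.207
```

Emit:
servo_tool([
  {"travel":[0,0,0],"angular":[0,0,0]},
  {"travel":[0,0,0],"angular":[0,0,0]},
  {"travel":[0,0,0],"angular":[0,0,0]},
])

```text
time: 9.9
position: [0.436, -0.2241, 0.0499]
tool_rot: [-0.427, -3.11, -0.001]
ft_force: [0.1, 1.8, -0.0]
grip_width: 0.111
```

```bash
python3 goh.py .008 .05
```

```text
9.9 [ 0.436  -0.2241  0.0499] err [ 0.002  -0.001   0.0001] [ 0.0697  1.8253 -0.0097] 0.11091420340534563
0 travel [-0.0022, -0.0004, -0.0001] angular [0.0005, -0.0029, -0.0011]
```

Gripped at 9.7 mm, against a 10 mm web. I'll lift and move to a spot where the wrist camera sees the post next to the held arm.

```bash
cat > gop.py <<'E'
import sys
from bench import ctrl
from h import *
from goh import Rh
np.set_printoptions(precision=4,suppress=True)
if __name__=='__main__':
    s=ctrl.get_state();p,Rc=cur(s); t=post([float(a) for a in sys.argv[1:4]])
    print(s['time'],p,'in post',RP.T@(p-POST),'err post',RP.T@(t-p),s['ft_force'],s['grip_width']);rows(p,Rc,t,Rh(PY))
E
python3 - <<'E'
from h import *
from goh import Rh
from bench import ctrl
p,Rc=cur(ctrl.get_state())
rows(p+[0,0,.08],Rc,post([-.03,-.1,.33]),Rh(PY),maxa=5)
E
```

```text
0 travel [-0.0064, 0.0346, -0.025] angular [0.0001, -0.0003, -0.0404]
1 travel [-0.0078, 0.0343, -0.025] angular [0.0001, -0.0003, -0.0404]
2 travel [-0.0092, 0.0339, -0.025] angular [0.0001, -0.0003, -0.0404]
3 travel [-0.0106, 0.0335, -0.025] angular [0.0001, -0.0003, -0.0404]
4 travel [-0.0119, 0.0331, -0.025] angular [0.0001, -0.0003, -0.0404]
5 travel [-0.0133, 0.0326, -0.025] angular [0.0001, -0.0003, -0.0404]
6 travel [-0.0146, 0.032, -0.025] angular [0.0001, -0.0003, -0.0404]
7 travel [-0.0159, 0.0314, -0.025] angular [0.0001, -0.0003, -0.0404]
```

Emit:
servo_tool([
  {"travel":[0,0,-0.01],"angular":[0,0,0]},
  {"travel":[0,0,-0.02],"angular":[0,0,0]},
  {"travel":[0,0,-0.025],"angular":[0,0,0]},
  {"travel":[0,0,-0.025],"angular":[0,0,0]},
  {"travel":[0,0,0],"angular":[0,0,0]},
])

```text
time: 10.4
position: [0.4381, -0.2259, 0.1332]
tool_rot: [0.428, 3.109, -0.0]
ft_force: [1.0, -0.0, -3.8]
grip_width: 0.114
```

Lifted: weight shows as −3.8 N. Carrying on.

Emit:
servo_tool([
  {"travel":[-0.0064,0.0346,-0.025],"angular":[0,0,-0.04]},
  {"travel":[-0.0078,0.0343,-0.025],"angular":[0,0,-0.0405]},
  {"travel":[-0.0092,0.034,-0.025],"angular":[0,0,-0.0405]},
  {"travel":[-0.0106,0.0335,-0.025],"angular":[0,0,-0.0405]},
  {"travel":[-0.012,0.033,-0.025],"angular":[0,0,-0.0405]},
])

```text
time: 10.9
position: [0.5138, -0.0658, 0.2545]
tool_rot: [-0.109, -3.135, -0.001]
ft_force: [0.2, -0.1, -4.2]
grip_width: 0.115
```

Emit:
servo_tool([
  {"travel":[-0.0133,0.0326,-0.025],"angular":[0,0,-0.0405]},
  {"travel":[-0.0146,0.032,-0.025],"angular":[0,0,-0.0405]},
  {"travel":[-0.016,0.0314,-0.025],"angular":[0,0,-0.0405]},
  {"travel":[0,0,0],"angular":[0,0,0]},
  {"travel":[0,0,0],"angular":[0,0,0]},
])

```text
time: 11.4
position: [0.5612, 0.0285, 0.3285]
tool_rot: [0.082, -3.136, 0.001]
ft_force: [0.1, -1.0, -3.8]
grip_width: 0.111
```

Emit:
servo_tool([
  {"travel":[0,0,0],"angular":[0,0,0]},
  {"travel":[0,0,0],"angular":[0,0,0]},
  {"travel":[0,0,0],"angular":[0,0,0]},
])

```text
time: 11.7
position: [0.5607, 0.0265, 0.3292]
tool_rot: [0.076, -3.137, -0.001]
ft_force: [0.2, 0.0, -4.0]
grip_width: 0.112
```

```bash
python3 gop.py -.03 -.1 .33;  python3 lookh.py pics/w9; python3 - <<'E'
import cv2,numpy as np,pickle
from h import *
p,Rc,c=pickle.load(open('pics/w9.pkl','rb'))
print(proj(c,[post(q) for q in ([0,.025,.172],[0,-.025,.172],[-.02,.048,.008],[.09,.048,.008],[-.02,-.048,.008])]))
E
```

```text
11.7 [0.5607 0.0265 0.3292] in post [-0.0299 -0.1016  0.3292] err post [-0.0001  0.0016  0.0008] [ 0.1727  0.0168 -3.987 ] 0.11179212357156794
0 travel [0.0001, 0.0016, -0.0007] angular [0.0009, -0.0035, -0.0016]
11.7 [0.5607 0.0265 0.3292] 0.008273470448224393 [-0.4762  0.103   0.4192  1.532  -0.0428  1.5191  1.5625] [ 0.1727  0.0168 -3.987 ]
[[-0.9988 -0.0484 -0.0036]
 [-0.0484  0.9988  0.0007]
 [ 0.0035  0.0009 -1.    ]]
[[446.1927763  211.84779033]
 [398.07705593 211.90762709]
 [422.04556712 164.48550844]
 [416.25956216 231.65135861]
 [359.04435638 164.54089252]]
```

View pics/w9.png

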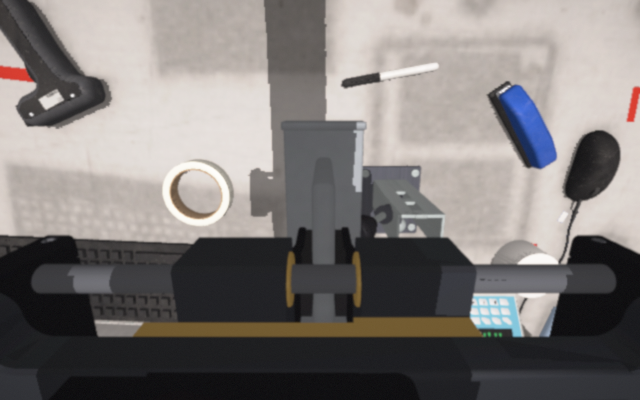

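```bash
python3 - <<'E'
import cv2,numpy as np
im=cv2.imread('pics/w9.png')
v=cv2.resize(im[115:245,270:460],None,fx=4.2,fy=4.2,interpolation=cv2.INTER_CUBIC);cv2.imwrite('pics/w9c.png',v)
E
```

```text
(no output)
```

View pics/w9c.png

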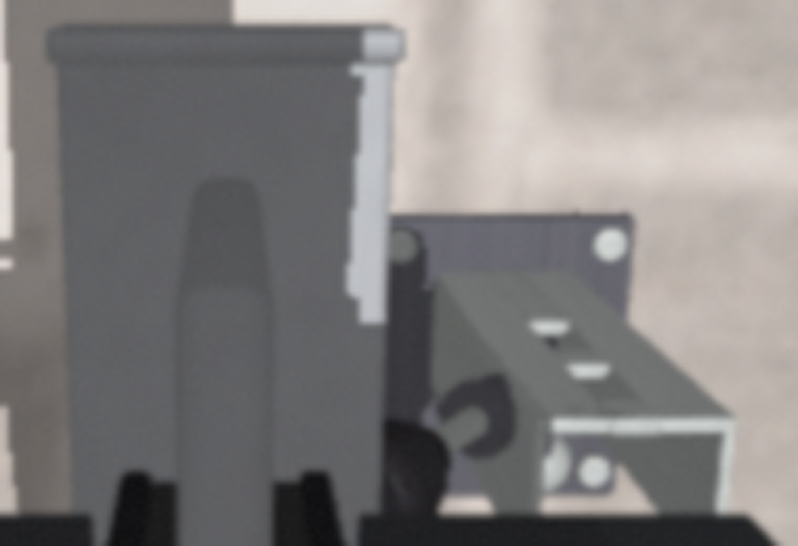

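```bash
python3 - <<'E'
from h import *
import pickle
np.set_printoptions(precision=4,suppress=True)
p,Rc,c=pickle.load(open('pics/w9.pkl','rb'))
f=lambda a,b:[270+a/4.2-.5+.12,115+b/4.2-.5+.12]
W=plane(c,[f(735,416),f(553,416),f(633,214),f(588,371),f(550,326),f(610,245)],[.172,.172,.008,.126,.08,.010]);print(W)
print('in POST',(W-POST)@RP)
fm=(W[0]+W[1])/2;print('front mid',fm,'yaw',np.arctan2(-(W[0]-W[1])[0],(W[0]-W[1])[1]),'w',np.linalg.norm(W[0]-W[1]))
# hanger in tool frame: web top front end z=76 -> tool z = .05-.076
zt=p[2]-.05
L=[(48,28,.016),(404,28,.016),(178,290,.076),(272,290,.076),(190,500,.076),(272,500,.076)]
V=plane(c,[f(a,b) for a,b,_ in L],[zt+q[2] for q in L]);print('in tool',(V-p)@Rc)
E
```

```text
[[0.5863 0.1531 0.172 ]
 [0.5885 0.1081 0.172 ]
 [0.5649 0.1741 0.008 ]
 [0.5901 0.1293 0.126 ]
 [0.5896 0.1294 0.08  ]
 [0.5764 0.1666 0.01  ]]
in POST [[ 0.002   0.0236  0.172 ]
 [ 0.0019 -0.0215  0.172 ]
 [-0.0183  0.0455  0.008 ]
 [ 0.0046 -0.0005  0.126 ]
 [ 0.0041 -0.0003  0.08  ]
 [-0.0073  0.0375  0.01  ]]
front mid [0.5874 0.1306 0.172 ] yaw 0.048667528263822035 w 0.045110761070818385
in tool [[ 0.0673 -0.0255  0.0342]
 [ 0.0674  0.0233  0.0343]
 [ 0.0453 -0.0058 -0.0258]
 [ 0.0453  0.0034 -0.0258]
 [ 0.0232 -0.0048 -0.0259]
 [ 0.0232  0.0036 -0.0259]]
```

```bash
sed -i 's/^POST=.*/POST=np.array([.5875,.1298,0]);PY=.05/' h.py; python3 gop.py -.105 0 .31
```

```text
11.75 [0.5609 0.0268 0.3295] in post [-0.0317 -0.1016  0.3295] err post [-0.0733  0.1016 -0.0195] [-0.5528  0.2909 -4.1289] 0.11348916411257734
0 travel [0.0244, 0.0338, 0.0066] angular [0.0003, -0.001, -0.0004]
1 travel [0.0244, 0.0338, 0.0066] angular [0.0003, -0.001, -0.0004]
2 travel [0.0244, 0.0338, 0.0065] angular [0.0003, -0.001, -0.0004]
```

Emit:
servo_tool([
  {"travel":[0.0244,0.034,0.0065],"angular":[0,-0.001,0]},
  {"travel":[0.0244,0.034,0.0065],"angular":[0,-0.001,0]},
  {"travel":[0.0244,0.034,0.0065],"angular":[0,-0.001,0]},
  {"travel":[0,0,0.03],"angular":[0,0,0]},
  {"travel":[0,0,0.03],"angular":[0,0,0]},
])

```text
time: 12.25
position: [0.4827, 0.1273, 0.2508]
tool_rot: [-0.084, 3.137, 0.004]
ft_force: [0.3, -0.3, -4.2]
grip_width: 0.114
```

Emit:
servo_tool([
  {"travel":[0,0,0.035],"angular":[0,0,0]},
  {"travel":[0,0,0.035],"angular":[0,0,0]},
  {"travel":[0,0,0.035],"angular":[0,0,0]},
  {"travel":[0,0,0],"angular":[0,0,0]},
  {"travel":[0,0,0],"angular":[0,0,0]},
])

```text
time: 12.75
position: [0.4831, 0.1257, 0.1461]
tool_rot: [-0.078, 3.14, 0.001]
ft_force: [1.2, 0.1, -2.9]
grip_width: 0.114
```

```bash
python3 gop.py -.105 0 .126
```

```text
12.75 [0.4831 0.1257 0.1461] in post [-0.1044  0.0011  0.1461] err post [-0.0006 -0.0011 -0.0201] [ 1.1761  0.1331 -2.9402] 0.1137275086772109
0 travel [0.0006, -0.0012, 0.0201] angular [0.0007, 0.0002, -0.0003]
```

Emit:
servo_tool([
  {"travel":[0,-0.001,0.01],"angular":[0,0,0]},
  {"travel":[0,0,0.01],"angular":[0,0,0]},
  {"travel":[0,0,0],"angular":[0,0,0]},
  {"travel":[0,0,0],"angular":[0,0,0]},
  {"travel":[0,0,0],"angular":[0,0,0]},
])

```text
time: 13.25
position: [0.4835, 0.1252, 0.1261]
tool_rot: [-0.079, 3.139, 0.002]
ft_force: [-0.3, -0.0, -3.6]
grip_width: 0.115
```

```bash
python3 gop.py -.0597 0 .126; python3 - <<'E'
from bench import ctrl
import cv2
im=ctrl.get_image('side')[130:250,230:390,::-1]
cv2.imwrite('pics/s10.png',cv2.resize(im,None,fx=5,fy=5,interpolation=cv2.INTER_CUBIC))
im=ctrl.get_image('top')[110:230,270:430,::-1]
cv2.imwrite('pics/t10.png',cv2.resize(im,None,fx=5,fy=5,interpolation=cv2.INTER_CUBIC))
E
```

```text
13.25 [0.4835 0.1252 0.1261] in post [-0.1041  0.0006  0.1261] err post [ 0.0444 -0.0006 -0.0001] [-0.312  -0.0417 -3.5533] 0.11470042204859225
0 travel [-0.0444, -0.0006, 0.0002] angular [0.0013, 0.0014, 0.0003]
```

View pics/s10.png

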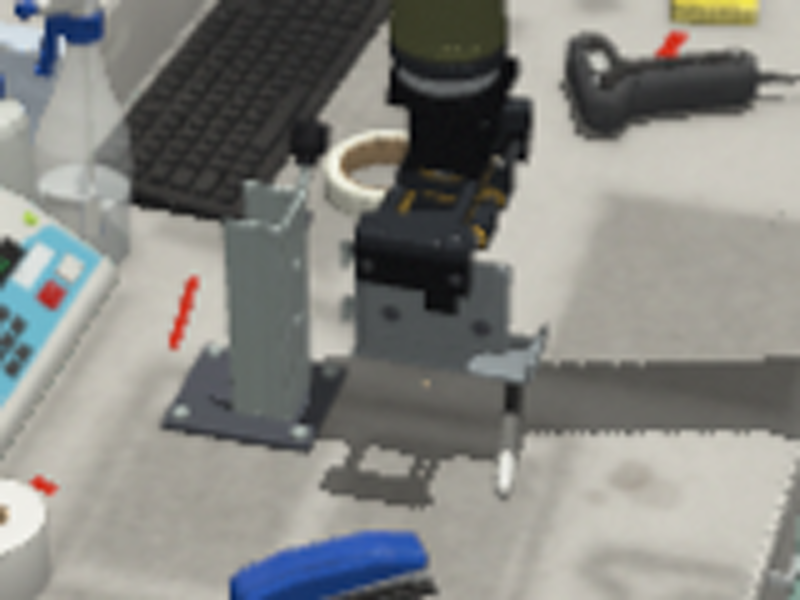

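View pics/t10.png

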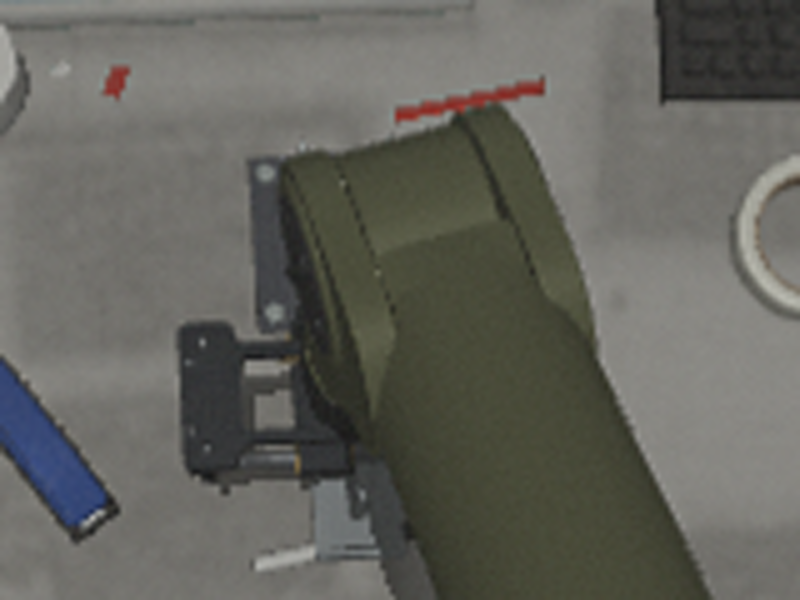

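Emit:
servo_tool([
  {"travel":[-0.013,-0.0003,0],"angular":[0,0.001,0]},
  {"travel":[-0.013,-0.0003,0],"angular":[0,0,0]},
  {"travel":[0,0,0],"angular":[0,0,0]},
  {"travel":[0,0,0],"angular":[0,0,0]},
])

```text
time: 13.75
position: [0.5096, 0.1255, 0.1254]
tool_rot: [0.078, -3.14, -0.001]
ft_force: [-0.7, -0.2, -3.3]
grip_width: 0.112
```

```bash
python3 gop.py -.0597 0 .126
```

```text
13.75 [0.5096 0.1255 0.1254] in post [-0.078  -0.0004  0.1254] err post [0.0183 0.0004 0.0006] [-0.6992 -0.2193 -3.2984] 0.112427986228131
0 travel [-0.0183, 0.0004, -0.0006] angular [0.0004, -0.0009, -0.0003]
```

Emit:
servo_tool([
  {"travel":[-0.004,0.0002,-0.0005],"angular":[0,0,0]},
  {"travel":[-0.004,0.0002,0],"angular":[0,0,0]},
  {"travel":[-0.002,0,0],"angular":[0,0,0]},
  {"travel":[0,0,0],"angular":[0,0,0]},
])

```text
time: 14.15
position: [0.5194, 0.1267, 0.1262]
tool_rot: [0.079, -3.14, -0.001]
ft_force: [-0.7, -0.6, -4.0]
grip_width: 0.113
```

```bash
python3 gop.py -.0597 0 .126
```

```text
14.15 [0.5194 0.1267 0.1262] in post [-0.0682  0.0003  0.1262] err post [ 0.0085 -0.0003 -0.0002] [-0.7017 -0.5601 -4.041 ] 0.11345845476314607
0 travel [-0.0085, -0.0003, 0.0002] angular [0.0009, -0.0002, 0.0002]
```

Emit:
servo_tool([
  {"travel":[-0.003,0,0],"angular":[0,0,0]},
  {"travel":[-0.003,0,0],"angular":[0,0,0]},
  {"travel":[-0.002,0,0],"angular":[0,0,0]},
  {"travel":[0,0,0],"angular":[0,0,0]},
])

```text
time: 14.55
position: [0.5275, 0.127, 0.1262]
tool_rot: [0.079, -3.14, -0.001]
ft_force: [-0.5, 0.2, -4.2]
grip_width: 0.107
```

```bash
python3 gop.py -.0577 0 .126
```

```text
14.55 [0.5275 0.127  0.1262] in post [-0.0601  0.0002  0.1262] err post [ 0.0024 -0.0002 -0.0002] [-0.4779  0.243  -4.2323] 0.10678823096119212
0 travel [-0.0024, -0.0002, 0.0002] angular [0.0009, -0.0001, 0.0001]
```

Emit:
servo_tool([
  {"travel":[-0.002,0,0],"angular":[0,0,0]},
  {"travel":[-0.001,0,0],"angular":[0,0,0]},
  {"travel":[0,0,0],"angular":[0,0,0]},
])

```text
time: 14.85
position: [0.5287, 0.1271, 0.1258]
tool_rot: [0.079, -3.137, -0.001]
ft_force: [-5.4, -0.6, -1.4]
grip_width: 0.113
```

```bash
python3 gop.py -.0577 0 .126
```

```text
14.85 [0.5287 0.1271 0.1258] in post [-0.0589  0.0002  0.1258] err post [ 0.0012 -0.0002  0.0002] [-5.4199 -0.5932 -1.3662] 0.11255504712420304
0 travel [-0.0012, -0.0002, -0.0002] angular [0.0006, -0.0039, 0.0005]
```

Back plate contact at −5.4 N, at the expected depth. Lowering.

Emit:
servo_tool([
  {"travel":[0,0,0.004],"angular":[0,0,0]},
  {"travel":[0,0,0.004],"angular":[0,0,0]},
  {"travel":[0,0,0.004],"angular":[0,0,0]},
  {"travel":[0,0,0],"angular":[0,0,0]},
])

```text
time: 15.25
position: [0.5286, 0.1272, 0.1132]
tool_rot: [0.079, -3.137, -0.001]
ft_force: [-3.6, 0.3, -4.8]
grip_width: 0.112
```

```bash
python3 gop.py -.0587 0 .110
```

```text
15.25 [0.5286 0.1272 0.1132] in post [-0.0589  0.0004  0.1132] err post [ 0.0002 -0.0004 -0.0032] [-3.6132  0.3026 -4.78  ] 0.11194831715908769
0 travel [-0.0002, -0.0004, 0.0032] angular [0.0006, -0.0036, 0.0006]
```

Emit:
servo_tool([
  {"travel":[0,0,0.0015],"angular":[0,0,0]},
  {"travel":[0,0,0.0015],"angular":[0,0,0]},
  {"travel":[0,0,0.001],"angular":[0,0,0]},
  {"travel":[0,0,0],"angular":[0,0,0]},
])

```text
time: 15.65
position: [0.5287, 0.1273, 0.1099]
tool_rot: [0.079, -3.137, -0.001]
ft_force: [-6.0, -0.9, -1.5]
grip_width: 0.114
```

```bash
python3 gop.py -.0587 0 .110
```

```text
15.65 [0.5287 0.1273 0.1099] in post [-0.0589  0.0004  0.1099] err post [ 0.0002 -0.0004  0.0001] [-5.9719 -0.9168 -1.5302] 0.11438260047066225
0 travel [-0.0002, -0.0004, -0.0001] angular [0.0009, -0.0036, 0.0006]
```

Emit:
servo_tool([
  {"travel":[0,0,0.0015],"angular":[0,0,0]},
  {"travel":[0,0,0],"angular":[0,0,0]},
  {"travel":[0,0,0],"angular":[0,0,0]},
])

```text
time: 15.95
position: [0.5286, 0.1273, 0.1097]
tool_rot: [0.08, -3.137, -0.002]
ft_force: [-10.9, -1.3, 6.7]
grip_width: 0.113
```

```bash
python3 gop.py -.0587 0 .110; python3 - <<'E'
from bench import ctrl
import cv2
im=ctrl.get_image('side')[130:250,230:390,::-1]
cv2.imwrite('pics/s11.png',cv2.resize(im,None,fx=5,fy=5,interpolation=cv2.INTER_CUBIC))
E
```

```text
15.95 [0.5286 0.1273 0.1097] in post [-0.0589  0.0005  0.1097] err post [ 0.0002 -0.0005  0.0003] [-10.9115  -1.2936   6.7006] 0.11340720537993523
0 travel [-0.0002, -0.0005, -0.0003] angular [0.0013, -0.0037, 0.0007]
```

View pics/s11.png

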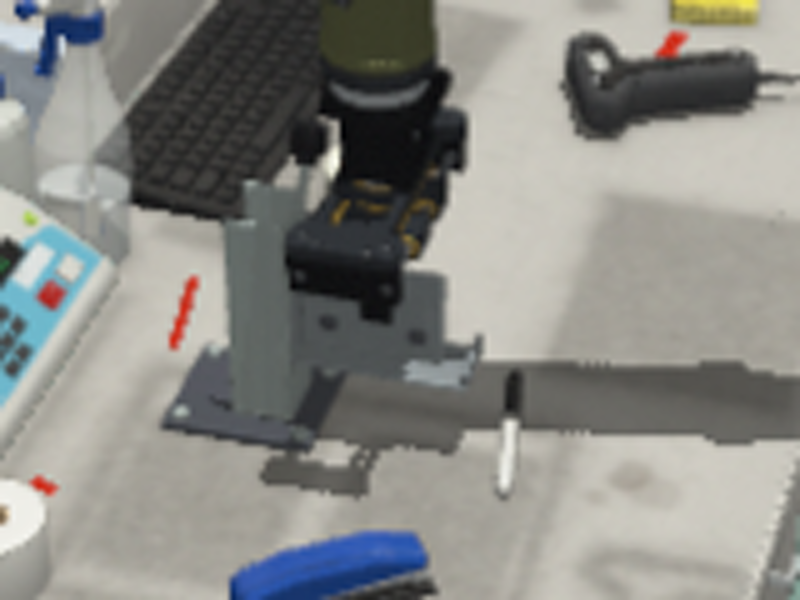

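Seated: the vertical reaction rose by about 11 N, the TCP stopped at z=0.1097 (0.110 expected), and the knob is still out at (308,135) in the crop. Releasing.

Emit:
servo_tool([
  {"travel":[0,0,-0.001],"angular":[0,0,0]},
  {"travel":[0,0,0],"angular":[0,0,0]},
  {"travel":[0,0,0],"angular":[0,0,0]},
  {"travel":[0,0,0],"angular":[0,0,0]},
  {"travel":[0,0,0],"angular":[0,0,0]},
], claw=0.05)

```text
time: 16.5
position: [0.5305, 0.1272, 0.1098]
tool_rot: [-0.079, 3.14, 0.002]
ft_force: [-0.1, -0.1, 0.4]
grip_width: 0.48
```

```bash
python3 gop.py -.075 0 .23
```

```text
16.5 [0.5305 0.1272 0.1098] in post [-0.0571  0.0003  0.1098] err post [-0.0179 -0.0003  0.1202] [-0.1481 -0.1413  0.417 ] 0.47960030703220247
0 travel [0.006, -0.0, -0.0401] angular [0.0003, 0.0001, 0.0]
1 travel [0.006, -0.0001, -0.0401] angular [0.0003, 0.0001, 0.0]
2 travel [0.006, -0.0001, -0.0401] angular [0.0003, 0.0001, 0.0]
```

Emit:
servo_tool([
  {"travel":[0.002,0,-0.02],"angular":[0,0,0]},
  {"travel":[0.005,0,-0.04],"angular":[0,0,0]},
  {"travel":[0.005,0,-0.045],"angular":[0,0,0]},
  {"travel":[0.005,0,-0.045],"angular":[0,0,0]},
  {"travel":[0.005,0,-0.045],"angular":[0,0,0]},
])

```text
time: 17.0
position: [0.5079, 0.1258, 0.3065]
tool_rot: [-0.079, 3.14, 0.002]
ft_force: [-0.1, -0.4, 0.4]
grip_width: 0.575
```

Emit:
servo_tool([
  {"travel":[0,0,-0.02],"angular":[0,0,0]},
  {"travel":[0,0,0],"angular":[0,0,0]},
  {"travel":[0,0,0],"angular":[0,0,0]},
], claw=0.0)

```text
time: 17.3
position: [0.5083, 0.1259, 0.3245]
tool_rot: [0.079, -3.141, -0.002]
ft_force: [-0.0, -0.3, -1.4]
grip_width: 0.384
```

```bash
python3 - <<'E'
from bench import ctrl
import cv2
im=ctrl.get_image('side')[130:250,230:390,::-1]
cv2.imwrite('pics/s12.png',cv2.resize(im,None,fx=5,fy=5,interpolation=cv2.INTER_CUBIC))
E
python3 - <<'E'
from bench import ctrl
from h import *
np.set_printoptions(precision=4,suppress=True)
s=ctrl.get_state();p,Rc=cur(s);k=post([.009,-.047,.164]);print(s['time'],p,k,s['joint_positions'])
rows(p,Rc,k+.16*AX,RK)
E
```

```text
17.35 [0.5078 0.1258 0.3234] [0.5988 0.0833 0.164 ] [-0.6046  0.0149  0.3169  1.6272 -0.0055  1.502   1.3337]
0 travel [-0.0074, -0.0116, 0.0023] angular [-0.04, 0.0397, 0.1264]
1 travel [-0.0089, -0.0106, 0.0016] angular [-0.04, 0.0397, 0.1264]
2 travel [-0.0102, -0.0095, 0.0008] angular [-0.04, 0.0397, 0.1264]
3 travel [-0.0113, -0.0081, 0.0] angular [-0.04, 0.0397, 0.1264]
4 travel [-0.0122, -0.0066, -0.0007] angular [-0.04, 0.0397, 0.1264]
5 travel [-0.0129, -0.005, -0.0015] angular [-0.04, 0.0397, 0.1264]
6 travel [-0.0134, -0.0032, -0.0022] angular [-0.04, 0.0397, 0.1264]
7 travel [-0.0136, -0.0014, -0.0028] angular [-0.04, 0.0397, 0.1264]
8 travel [-0.0135, 0.0004, -0.0034] angular [-0.04, 0.0397, 0.1264]
9 travel [-0.0132, 0.0023, -0.0038] angular [-0.04, 0.0397, 0.1264]
10 travel [-0.0126, 0.0041, -0.0042] angular [-0.04, 0.0397, 0.1264]
11 travel [-0.0118, 0.0058, -0.0045] angular [-0.04, 0.0397, 0.1264]
```

View pics/s12.png

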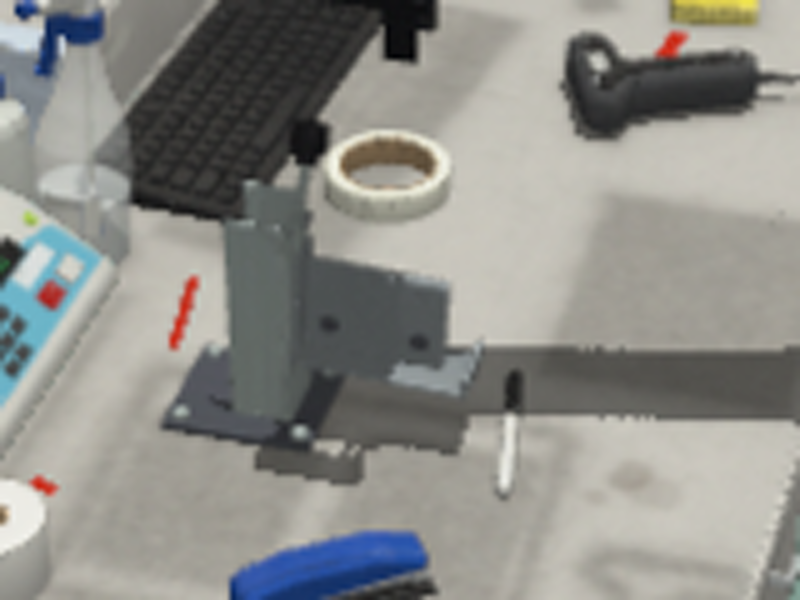

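The arm hangs level against the post and the knob is still out. Now to push the knob in with closed fingers.

Emit:
servo_tool([
  {"travel":[-0.0074,-0.0116,0.0023],"angular":[-0.04,0.0397,0.1264]},
  {"travel":[-0.009,-0.0106,0.0016],"angular":[-0.04,0.0397,0.1264]},
  {"travel":[-0.01,-0.0095,0.0008],"angular":[-0.04,0.0397,0.1264]},
  {"travel":[-0.0113,-0.008,0],"angular":[-0.04,0.0397,0.1264]},
  {"travel":[-0.0122,-0.0066,-0.0007],"angular":[-0.04,0.0397,0.1264]},
])

```text
time: 17.85
position: [0.5478, 0.0698, 0.3107]
tool_rot: [-0.852, -2.796, -0.283]
ft_force: [-1.1, 0.1, 0.1]
grip_width: 0.014
```

Emit:
servo_tool([
  {"travel":[-0.013,-0.005,-0.0015],"angular":[-0.04,0.0397,0.1264]},
  {"travel":[-0.0134,-0.0032,-0.0022],"angular":[-0.04,0.0397,0.1264]},
  {"travel":[-0.0136,-0.0014,-0.0028],"angular":[-0.04,0.0397,0.1264]},
  {"travel":[-0.0135,0.0004,-0.0034],"angular":[-0.04,0.0397,0.1264]},
  {"travel":[-0.013,0.0023,-0.0038],"angular":[-0.04,0.0397,0.1264]},
])

```text
time: 18.35
position: [0.5877, 0.0137, 0.2988]
tool_rot: [-1.591, -2.198, -0.505]
ft_force: [0.5, 0.4, -0.5]
grip_width: 0.005
```

Emit:
servo_tool([
  {"travel":[-0.0126,0.004,-0.0042],"angular":[-0.04,0.0397,0.1264]},
  {"travel":[-0.0118,0.006,-0.0045],"angular":[-0.04,0.0397,0.1264]},
  {"travel":[0,0,0],"angular":[0,0,0]},
  {"travel":[0,0,0],"angular":[0,0,0]},
  {"travel":[0,0,0],"angular":[0,0,0]},
])

```text
time: 18.85
position: [0.6038, -0.0062, 0.2963]
tool_rot: [-1.815, -1.918, -0.576]
ft_force: [0.3, -0.4, 0.9]
grip_width: 0.011
```

```bash
sed -i 's/^k=.*/k=post([.009,-.047,.164])/' go.py; python3 go.py .075; python3 lookh.py pics/w13; python3 - <<'E'
import pickle
from h import *
p,Rc,c=pickle.load(open('pics/w13.pkl','rb'));k=post([.009,-.047,.164]);print(proj(c,[k+.042*AX,k+.03*AX,k+.018*AX]))
E
```

```text
18.85 [ 0.6038 -0.0062  0.2963] err in RK [ 0.0024  0.0005 -0.1598] [ 0.3239 -0.3785  0.921 ] 0.011181274948013964
0 travel [-0.0013, -0.0002, 0.0424] angular [-0.0003, -0.0005, 0.0024]
1 travel [-0.0012, -0.0002, 0.0424] angular [-0.0003, -0.0005, 0.0024]
18.85 [ 0.6038 -0.0062  0.2963] 0.007987758687987775 [-0.1999  0.3623  0.6396  1.4761 -0.7488  1.6828  0.529 ] [ 0.3239 -0.3785  0.921 ]
[[-0.0457  0.9985 -0.0294]
 [ 0.8173  0.0543  0.5737]
 [ 0.5744  0.0022 -0.8186]]
[[323.4341136  194.96114362]
 [323.43858491 191.41396065]
 [323.44271634 188.13625374]]
```

View pics/w13.png

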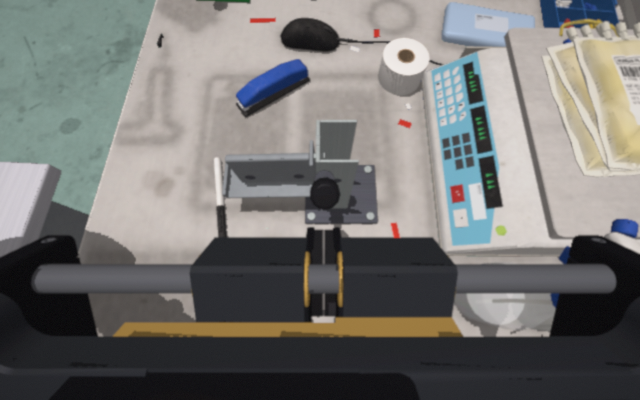

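Knob at (324,192), as predicted, and the arm is flush on the post face at (315,175). Approaching along the axis.

Emit:
servo_tool([
  {"travel":[-0.0013,0,0.042],"angular":[0,0,0.002]},
  {"travel":[-0.0012,-0.0005,0.043],"angular":[0,0,0]},
  {"travel":[0,0,0.008],"angular":[0,0,0]},
  {"travel":[0,0,0],"angular":[0,0,0]},
  {"travel":[0,0,0],"angular":[0,0,0]},
])

```text
time: 19.4
position: [0.602, 0.0424, 0.2208]
tool_rot: [-1.822, -1.914, -0.578]
ft_force: [-0.6, -0.7, 0.6]
grip_width: 0.004
```

```bash
python3 go.py .023
```

```text
19.4 [0.602  0.0424 0.2208] err in RK [-0.001   0.0011 -0.0701] [-0.5928 -0.7443  0.6499] 0.0043595336593078935
0 travel [0.0005, -0.0006, 0.0235] angular [0.002, 0.0001, 0.0003]
1 travel [0.0005, -0.0006, 0.0235] angular [0.002, 0.0001, 0.0003]
```

Emit:
servo_tool([
  {"travel":[0.0005,-0.0006,0.01],"angular":[0,0,0]},
  {"travel":[0.0005,-0.0005,0.008],"angular":[0,0,0]},
  {"travel":[0,0,0.005],"angular":[0,0,0]},
  {"travel":[0,0,0.005],"angular":[0,0,0]},
  {"travel":[0,0,0.005],"angular":[0,0,0]},
])

```text
time: 19.9
position: [0.599, 0.0631, 0.1922]
tool_rot: [-1.821, -1.912, -0.576]
ft_force: [0.2, 1.0, 0.5]
grip_width: 0.004
```

```bash
python3 go.py .023
```

```text
19.9 [0.599  0.0631 0.1922] err in RK [-0.0003 -0.0008 -0.0347] [0.2136 1.0276 0.483 ] 0.003938484890521672
0 travel [0.0003, 0.0008, 0.0117] angular [0.0017, -0.0008, -0.0009]
```

Emit:
servo_tool([
  {"travel":[0,0.0008,0.004],"angular":[0,0,0]},
  {"travel":[0,0,0.004],"angular":[0,0,0]},
  {"travel":[0,0,0.003],"angular":[0,0,0]},
  {"travel":[0,0,0.001],"angular":[0,0,0]},
  {"travel":[0,0,0],"angular":[0,0,0]},
])

```text
time: 20.4
position: [0.599, 0.0699, 0.1832]
tool_rot: [-1.82, -1.912, -0.576]
ft_force: [-2.4, -1.9, 4.3]
grip_width: 0.008
```

```bash
python3 go.py .023
```

```text
20.4 [0.599  0.0699 0.1832] err in RK [ 0.     -0.0005 -0.0234] [-2.4081 -1.9284  4.2825] 0.007700010871732256
0 travel [-0.0, 0.0005, 0.0004] angular [0.0008, -0.0014, -0.0008]
```

Emit:
servo_tool([
  {"travel":[0,0,0.001],"angular":[0,0,0]},
  {"travel":[0,0,0.001],"angular":[0,0,0]},
  {"travel":[0,0,0],"angular":[0,0,0]},
])

```text
time: 20.7
position: [0.5991, 0.0699, 0.1831]
tool_rot: [-1.821, -1.912, -0.577]
ft_force: [-4.9, -4.2, 10.9]
grip_width: 0.002
```

```bash
python3 go.py .023
```

```text
20.7 [0.5991 0.0699 0.1831] err in RK [-0.     -0.0004 -0.0233] [-4.8778 -4.2449 10.909 ] 0.002126746778559032
0 travel [0.0, 0.0004, 0.0003] angular [0.0022, -0.0016, -0.0007]
```

Hard stop: 12 N with no further travel, at 23.3 mm (23 mm expected when home). Retreating and checking.

Emit:
servo_tool([
  {"travel":[0,0,-0.01],"angular":[0,0,0]},
  {"travel":[0,0,-0.03],"angular":[0,0,0]},
  {"travel":[0,0,-0.04],"angular":[0,0,0]},
  {"travel":[0,0,-0.04],"angular":[0,0,0]},
  {"travel":[0,0,-0.03],"angular":[0,0,0]},
])

```text
time: 21.2
position: [0.6039, -0.0166, 0.3058]
tool_rot: [-1.823, -1.913, -0.577]
ft_force: [1.2, 0.1, -0.3]
grip_width: 0.003
```

Emit:
servo_tool([
  {"travel":[0,0,0],"angular":[0,0,0]},
  {"travel":[0,0,0],"angular":[0,0,0]},
  {"travel":[0,0,0],"angular":[0,0,0]},
])

```text
time: 21.5
position: [0.6031, -0.0135, 0.3024]
tool_rot: [-1.819, -1.911, -0.574]
ft_force: [0.6, -0.4, -0.6]
grip_width: 0.002
```

```bash
python3 lookh.py pics/w14; python3 - <<'E'
from bench import ctrl
import pickle
from h import *
np.set_printoptions(precision=4,suppress=True)
p,Rc,c=pickle.load(open('pics/w14.pkl','rb'));k=post([.009,-.047,.164]);print('home/out px',proj(c,[k,k+.03*AX]))
S=ctrl.calibration('side');im=ctrl.get_image('side')[:,:,::-1]
print('side home/out',proj(S,[k,k+.03*AX]),'web top/back/flange side px',proj(S,[post([-.065+x,.005,.06+z]) for x,z in ((.061,.084),(-.04,.076),(-.062,0))]))
w=cv2.imread('pics/w14.png')[110:240,200:400]
v=cv2.resize(im[130:230,250:350],None,fx=4,fy=4,interpolation=cv2.INTER_CUBIC);w=cv2.resize(w,(600,390),interpolation=cv2.INTER_CUBIC)
cv2.imwrite('pics/fin_s.png',v);cv2.imwrite('pics/fin_w.png',w)
E
```

```text
21.5 [ 0.6031 -0.0135  0.3024] 0.006419738345129145 [-0.1897  0.3647  0.6444  1.4624 -0.7487  1.7003  0.5273] [ 0.5734 -0.3701 -0.5846]
[[-0.04    0.9988 -0.0298]
 [ 0.8172  0.0498  0.5742]
 [ 0.575  -0.0013 -0.8182]]
home/out px [[324.5271 179.3914]
 [324.6109 186.5031]]
side home/out [[289.9542 165.996 ]
 [291.2636 157.431 ]] web top/back/flange side px [[289.1805 179.4972]
 [317.8388 185.9808]
 [323.8016 204.9349]]
```

View pics/fin_s.png

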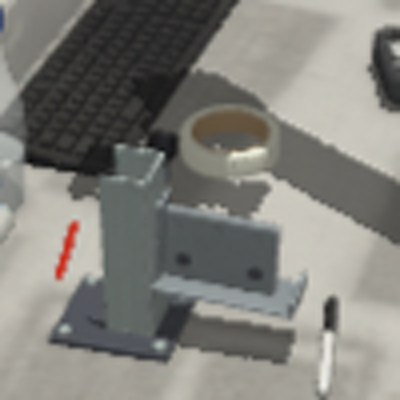

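View pics/fin_w.png

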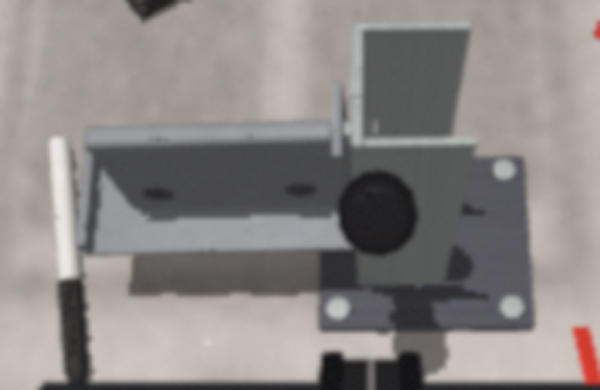

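```bash
python3 - <<'E'
import pickle
from h import *
np.set_printoptions(precision=4,suppress=True)
p,Rc,c=pickle.load(open('pics/w14.pkl','rb'))
P=[post(q) for q in ([0,.025,.172],[0,-.025,.172],[0,.016,.144],[0,-.016,.144],[-.004,.016,.144],[-.127,.025,.06],[-.127,-.025,.06],[-.105,0,.136],[-.004,0,.136])]
P=proj(c,P);print((P-[200,110])*3)
w=cv2.imread('pics/w14.png')[120:190,280:350]
v=cv2.resize(w,None,fx=8,fy=8,interpolation=cv2.INTER_CUBIC)
for q in P[:5]: cv2.circle(v,tuple(int(a) for a in (q-[280,120]+.5)*8),3,(0,0,255),-1)
cv2.imwrite('pics/gap.png',v)
E
```

```text
[[348.9218  17.4514]
 [347.8052 141.0454]
 [350.3172  77.7166]
 [349.7025 152.089 ]
 [340.0951  77.7179]
 [ 88.9601 149.6788]
 [ 78.3712 248.0798]
 [ 83.9921 123.9259]
 [340.2811 123.8713]]
```

View pics/gap.png

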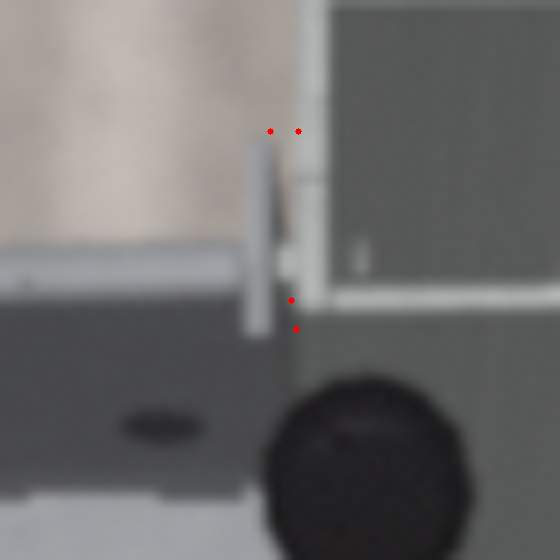

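```bash
python3 - <<'E'
from bench import ctrl
from h import *
np.set_printoptions(precision=1,suppress=True)
S=ctrl.calibration('side');im=ctrl.get_image('side')[:,:,::-1]
piv=np.array([0,0,.06])
for t in (0,.05,.1):
    Q=[]
    for q in ([-.127,.025,.06],[-.127,.025,.076],[-.105,.005,.136],[-.004,.005,.136],[-.004,.016,.06]):
        d=np.array(q)-piv; Q.append(post(piv+R.from_euler('y',-t).apply(d)))   # nose down
    print(t,((proj(S,Q)-[275,160]+.5)*10).tolist())
v=cv2.resize(im[160:215,275:335],None,fx=10,fy=10,interpolation=cv2.INTER_CUBIC);cv2.imwrite('pics/pitch.png',v)
E
```

```text
0 [[478.673685787885, 488.56078299416794], [479.3433702294749, 451.4231287025109], [433.38827572411503, 264.8082222840395], [147.40706953011454, 219.29911587693908], [143.53613020539626, 415.8021442420335]]
0.05 [[477.96200309012875, 503.1020688189105], [480.89582210927006, 466.5574420170253], [443.746646252053, 279.4049650604367], [158.04152850674086, 221.6982754571501], [143.53744283990522, 416.25765399711725]]
0.1 [[476.3612352572909, 517.3902356428121], [481.53651506255585, 481.52983378194733], [453.29201998614167, 294.2595471665467], [168.6419258533823, 224.5463525632107], [143.5113949357384, 416.70737263811674]]
```

View pics/pitch.png

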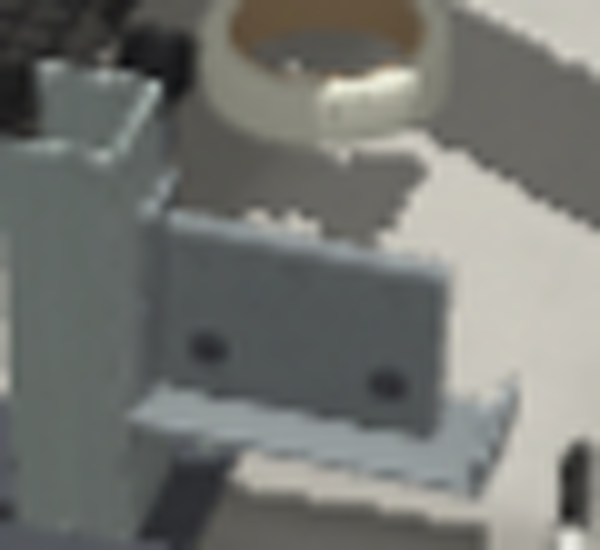

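The pitch estimated from the side view is about 0.035 rad nose-down (limit 0.12). That is what the hooks' free play allows, so I'm handing in.

```bash
python3 - <<'E'
from bench import ctrl
print(ctrl.get_state()['time']); print(ctrl.close_job())
E
```

```text
21.65
the job is handed in; nothing more can be done
None
```

I pulled the lock knob out about 30 mm and hung the arm with both hooks in the slots. I then lowered it until it stopped, released it, and pushed the knob home with closed fingers. I handed the job in at 21.65 s; no verdict is reported.

**Last checks:**
- **Knob out while seating:** the wrist and side views both showed it about 30 mm out before and after the arm was seated.
- **Seating:** the tool stopped at a height of 109.7 mm (110 expected), and the upward reaction rose by about 11 N.
- **Knob home:** it hit a hard stop at 12 N within 0.3 mm of the expected home position, and both the wrist and side views showed it home.
- **Arm tilt:** once released, the arm settled on its hook play. The side view gave a tilt of about 0.035 rad nose-down, against a limit of 0.12.
- **Robot clear:** the gripper was about 140 mm out from the knob and the force reading was near zero.

**Disagreements and slips:**
- **Gap at the back plate:** in the last wrist view, the top of the back plate stood about 4 mm off the post face. With that tilt I estimate about 2 to 3 mm at the judged point, against a limit of 6 mm. I did not measure that point directly.
- **Camera mismatch:** the top and wrist cameras differed by 2 to 4 mm. I used the wrist camera for aligning the arm, and contact with the post confirmed it.
- **Refused calls:** two early move calls were refused for missing fields, so the first lift was skipped, but nothing was touched.
- **Bystanders:** I never touched the tape, stapler or marker, and they looked unmoved in the pictures, but I did not measure their positions.

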